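# Load the tilting table with lug plates, set it and start the extractor

## Robot

A 6-joint arm with a two-finger parallel gripper is mounted at the origin on the work surface. World frame = base frame: x ahead of the robot, y to its left, z up, the work surface at z = 0. Lengths are in mm, angles in rad, forces in N, time in s.
With the tool pointing down it reaches from about 350 to 775 mm from the base axis. Payload 7.3 kg.
Tool frame: the origin (TCP) lies at the very end of the fingers, on their centre line; the grasp point (between the pads) lies 19 mm behind it; z points along the fingers, y is the line along which they close (so a half turn about z gives the same grasp; the last joint's range is limited). The gripper opens to 92 mm and grips with 3 to 60 N. Pads are 19 mm wide; open, the fingers measure 130 mm over their backs; the gripper's body (75 mm by 190 mm) begins 47 mm behind the grasp point.
Start: joints at [-1.413, 0.342, 1.524, -0, 1.275, -0.146], TCP at [157.075, -500.971, 226.741] pointing down, gripper open.
Joint ranges: [-2.53, 2.53], [-0.77, 2.02], [0.04, 2.7], [-1, 4.14], [0.28, 2.66], [-3.11, 3.11]. Speed limits (rad/s): [2.57, 2.57, 3.14, 3.14, 3.14, 3.14].

## Interface

Orientations are given as [roll, pitch, yaw] about the fixed x, y, z axes, in that order (R = Rz(yaw) Ry(pitch) Rx(roll)).
In Python, from plant import get_obs, optics, ticket, finder gives the robot as it stands.
- The arm moves only by the tool send_rows, never from a script. Its arguments are lists of equal length, an entry for each row: "offset": the shift along the tool's x, y, z scaled (see below), a list of three; "delta_rot": the turn, a rotation vector about the tool's x, y, z scaled (see below), a list of three. In form: {"offset": [[dx, dy, dz], ...], "delta_rot": [[rx, ry, rz], ...]}. A call has 1 to 8 rows; each row is the pose to reach, as a shift and turn from the pose commanded when the call began, along the tool's axes at that moment, turning the shorter way round; what a row does not reach only later rows make up. The controller multiplies each number of a shift by 120 mm and each number of a turn by 360 degrees. A row lasts 1/8 s, in which the tool goes at most 62.5 mm and 10.7 degrees, less where a joint would pass 70% of its speed; a pose out of reach is approached as far as the arm can. A call with a number of a shift or a turn outside -1 to 1 is refused whole. A call with a gripper value outside its range is refused whole. "grip" is the opening, from 0 (shut) to 1 (fully open), set as the call begins (left out, the last holds). The fingers move at their own pace and stop on an object; the grip force is fixed at half the most. Time passes only in rows, so rows that repeat a pose let the fingers close. It gives the time, the measured TCP pose, the force, the opening and the grip force at its end, in the units of the state.
- get_obs(): the state, without advancing time (a new reading comes with each control period).
- optics.capture(name): name is "scene" or "top" or "wrist"; returns the picture (400x640x3 uint8, red, green, blue); there is no depth.
- optics.get_calibration(name): a dict with "fx", "fy", "cx", "cy" (pixels), "world_from_camera" (4x4, takes a point from camera to world coordinates). Camera axes: x right, y down, z forward; pixel columns grow to the right and rows downward; lengths in mm; the calibration is good to about 2 mm. A picture is of the moment at which its call begins: read the wrist's pose just before it. get_calibration takes no time and is no camera call; for the wrist camera it gives the pose at the moment of the call.
- ticket.close_job(): hands the job in; it is judged then, once.
Trained networks look in the newest picture that a camera, given by its name, has taken for a name from the list of things; names that differ only in an ending like _2 or _b are one class to them, and where a whole thing is asked for, a point or a joint stands for the part that bears it (a point fixed in the world has none). Each returns a list of dicts, best first, with "confidence" (0 to 1); they miss things now and then, are a little off and sometimes report something else, mostly with a low value. They report only what shows in the picture. A call takes as long as a camera call. They do not tell look-alikes from the thing itself.
- finder.boxes_of(target, camera): "box" ([left, top, right, bottom] in pixels, round what is visible of it).
- finder.silhouettes(target, camera): "region" (400x640 bool, what is visible of it) and "box" ([left, top, right, bottom] in pixels, round what is visible of it).
- finder.pinpoint(target, camera): "uv" ([column, row] in pixels: a listed point, or the origin of a listed thing).
The state is a dict: "time": time; "joint_positions": joint angles; "dq": joint speeds; "tau": joint torques, N m; "tool_pos": TCP position; "tcp_rot": TCP orientation; "contact_force": force on the tool from outside, world axes, zero at the start; "moment": the same for the moment, N m; "grip_width": finger opening in mm; "finger_force": force on a finger pad.
Only numpy, scipy, OpenCV 4.12 (cv2) and the standard library are available. Lean on these libraries where they do the work, as an engineer would, in place of code of your own. Each camera call takes 0.05 s, during which the arm holds its last target. There are 200 camera calls.

## Task

Set the lug plates up for grinding: first bring the tilted fixture table level, then lower every lug plate that is there over a free pair of its pins until it lies flush on the table. When all are on, tilt the table 30 degrees away from its handle and turn it so that it squarely faces the extractor nozzle (the handle pointing straight away from it), with the plates still seated. Only then start the extractor by throwing its switch lever fully over, away from you; leave the brush, the disc stack and the bottle where they are.

Things in the scene. Friction and masses are not known exactly. Their poses are not given: they have to be found in the camera images.
- turntable (a joint): Swivel of the fixture table about the vertical axis through hub, rad, stiff (stays where left), range -1 to 1, positive anticlockwise seen from above. Moved by pulling the handle sideways round the axis.
- tilter (a joint): Tilt of the fixture table about the horizontal axis through hub (along the hub's y axis), rad, stiff (stays where left), range -0.15 to 0.9. 0 is level; positive raises the handle edge, so that the face leans away from the handle, toward the hub's +x. Moved by lifting or lowering the handle.
- hub (a point): Point where the swivel and tilt axes cross, 100 mm above the bench. Its frame turns with the turntable only: x points from the handle side to the far side (the way the tilted table faces), y along the tilt axis, z up.
- face (a point): Centre of the top face of the aluminium fixture table (120 x 285 x 12 mm, long side along its y), 15 mm above the hub when level; its frame turns with swivel and tilt, z out of the face.
- handle (a point): Middle of the table's black grip bar, a round bar 16 mm thick, 100 mm long along the table's y, 135 mm from the hub on the -x side, level with the tilt axis when the table is level. 67 mm of free space between bar and table edge, with an arm at each end of the bar (12 mm thick, at y = +-50 mm).
- pins0 (a point): First of three pairs of locating pins, on the face, 95 mm to -y of its centre: the point at face height midway between the two pins. The pins stand at 28 mm to either side of it along the table's y; each is 10 mm thick, 25 mm tall, tapered over the top 7 mm.
- pins1 (a point): Second pair of pins, at the centre of the face, same shape.
- pins2 (a point): Third pair of pins, 95 mm to +y of the face centre, same shape.
- mouth (a point): Centre of the round mouth (90 mm across, 145 mm above the bench) of the dust extractor nozzle that stands on a round foot (120 mm across, its middle 45 mm behind the mouth) beyond the table; the nozzle is 190 mm tall and fixed. The mouth looks roughly toward the robot (its -x). The fixture table faces the nozzle when the mouth lies straight ahead on the hub's x axis.
- lug0: Steel lug plate, may be absent: base plate 60 (x) x 84 (y) x 8 mm with two 13 mm through holes at y = +-28 mm, and in its middle an upright lug 12 mm thick (x), 26 mm wide (y), round-topped, reaching 66 mm above the underside. Origin: centre of the underside, z up along the lug. Mass about 0.4 kg. Either way round fits.
- lug1: Another lug plate just like lug0, may be absent.
- lug2: Another lug plate just like lug0, may be absent.
- discs: Bystander: stack of flap discs, 116 mm across, 60 mm tall, origin at the underside.
- brush: Bystander: hand brush lying on the bench.
- bottle: Bystander: green drinks bottle, 64 mm across, 200 mm tall, origin at the underside.
- switch (a joint): Toggle lever of the extractor, rad: 0 is off (leaning 0.5 rad toward the robot side, the box's -x), 1.0 is on (leaning 0.5 rad the other way, to its +x). It stays where it is left and takes about 1 N at the tip.
- switch_tip (a point): Centre of the black ball (26 mm across) at the end of the toggle lever, 80 mm from its pivot; the pivot is 22 mm above the bench on a grey box 70 x 50 x 25 mm. The lever swings about the point's y axis, so its x axis is level at mid-swing.
Not all that is in view belongs to the job. Leave any purple look-alike of the part that bears switch alone. Leave any purple look-alike of the lug0 alone.

How it is judged (in metres and radians):
On the way, in this order (a step that is already met when the one before it is completed fails the run):
1. the fixture table is level (value of joint tilter between -0.06 and 0.06 rad), for 0.2 s.
2. every lug plate present lies flush over a pair of pins, released, with the table level (all of step 1 and ((distance between lug0 and pins0 below 0.005 m and angle between the z axis of lug0 and the z axis of pins0, either way round below 0.05 rad) or (distance between lug0 and pins1 below 0.005 m and angle between the z axis of lug0 and the z axis of pins1, either way round below 0.05 rad) or (distance between lug0 and pins2 below 0.005 m and angle between the z axis of lug0 and the z axis of pins2, either way round below 0.05 rad)) and ((distance between lug1 and pins0 below 0.005 m and angle between the z axis of lug1 and the z axis of pins0, either way round below 0.05 rad) or (distance between lug1 and pins1 below 0.005 m and angle between the z axis of lug1 and the z axis of pins1, either way round below 0.05 rad) or (distance between lug1 and pins2 below 0.005 m and angle between the z axis of lug1 and the z axis of pins2, either way round below 0.05 rad)) and ((distance between lug2 and pins0 below 0.005 m and angle between the z axis of lug2 and the z axis of pins0, either way round below 0.05 rad) or (distance between lug2 and pins1 below 0.005 m and angle between the z axis of lug2 and the z axis of pins1, either way round below 0.05 rad) or (distance between lug2 and pins2 below 0.005 m and angle between the z axis of lug2 and the z axis of pins2, either way round below 0.05 rad)) and not (contact force between lug0 and the fingers above 0.1 N) and not (contact force between lug1 and the fingers above 0.1 N) and not (contact force between lug2 and the fingers above 0.1 N)), for 0.2 s.
3. the table is tilted 30 degrees and faces the nozzle, every plate present seated, the switch still off (value of joint tilter between 0.4436 and 0.6036 rad and y of mouth in the frame of hub between -0.025 and 0.025 m and x of mouth in the frame of hub above 0.1 m and ((distance between lug0 and pins0 below 0.005 m and angle between the z axis of lug0 and the z axis of pins0, either way round below 0.05 rad) or (distance between lug0 and pins1 below 0.005 m and angle between the z axis of lug0 and the z axis of pins1, either way round below 0.05 rad) or (distance between lug0 and pins2 below 0.005 m and angle between the z axis of lug0 and the z axis of pins2, either way round below 0.05 rad)) and ((distance between lug1 and pins0 below 0.005 m and angle between the z axis of lug1 and the z axis of pins0, either way round below 0.05 rad) or (distance between lug1 and pins1 below 0.005 m and angle between the z axis of lug1 and the z axis of pins1, either way round below 0.05 rad) or (distance between lug1 and pins2 below 0.005 m and angle between the z axis of lug1 and the z axis of pins2, either way round below 0.05 rad)) and ((distance between lug2 and pins0 below 0.005 m and angle between the z axis of lug2 and the z axis of pins0, either way round below 0.05 rad) or (distance between lug2 and pins1 below 0.005 m and angle between the z axis of lug2 and the z axis of pins1, either way round below 0.05 rad) or (distance between lug2 and pins2 below 0.005 m and angle between the z axis of lug2 and the z axis of pins2, either way round below 0.05 rad)) and value of joint switch below 0.3 rad), for 0.2 s.
At the end, for the whole second after the job is handed in: Table tilted 30 degrees (within 4.5) and facing the nozzle (mouth within 25 mm of the hub's x axis); every lug plate present flush on a pair of pins (within 5 mm of the pair's point, parallel within 0.05 rad) and at rest; switch lever over (above 0.85 of 1.0 rad) (value of joint tilter between 0.4436 and 0.6036 rad and y of mouth in the frame of hub between -0.025 and 0.025 m and x of mouth in the frame of hub above 0.1 m and velocity of joint tilter between -0.02 and 0.02 rad/s and value of joint switch above 0.85 rad and ((distance between lug0 and pins0 below 0.005 m and angle between the z axis of lug0 and the z axis of pins0, either way round below 0.05 rad) or (distance between lug0 and pins1 below 0.005 m and angle between the z axis of lug0 and the z axis of pins1, either way round below 0.05 rad) or (distance between lug0 and pins2 below 0.005 m and angle between the z axis of lug0 and the z axis of pins2, either way round below 0.05 rad)) and ((distance between lug1 and pins0 below 0.005 m and angle between the z axis of lug1 and the z axis of pins0, either way round below 0.05 rad) or (distance between lug1 and pins1 below 0.005 m and angle between the z axis of lug1 and the z axis of pins1, either way round below 0.05 rad) or (distance between lug1 and pins2 below 0.005 m and angle between the z axis of lug1 and the z axis of pins2, either way round below 0.05 rad)) and ((distance between lug2 and pins0 below 0.005 m and angle between the z axis of lug2 and the z axis of pins0, either way round below 0.05 rad) or (distance between lug2 and pins1 below 0.005 m and angle between the z axis of lug2 and the z axis of pins1, either way round below 0.05 rad) or (distance between lug2 and pins2 below 0.005 m and angle between the z axis of lug2 and the z axis of pins2, either way round below 0.05 rad)) and linear speed of each of lug0, lug1, lug2 below 0.02 m/s); the robot touches nothing.
It fails at once if the disc stack is moved more than 30 mm (distance of discs from where it was at the start of the episode above 0.03 m).
It fails at once if the brush is moved more than 30 mm (distance of brush from where it was at the start of the episode above 0.03 m).
It fails at once if the bottle is moved more than 30 mm (distance of bottle from where it was at the start of the episode above 0.03 m).
Of lug0, lug1, lug2 only 2 to 3 are there at a start; the rules pass over those that are not, and their reading is None.
At some moment in a run one of lug0, lug1, lug2 may be knocked a few centimetres aside while the robot is not near it.
Once in a run the grip may slacken for a moment while it holds something.
It also fails if it takes over 208 s, if anything falls off the work surface, if the arm or the gripper's body presses on something with over 40 N, if the wrist force passes 120 N, or if a joint passes its speed limit or range.

## Working session

There is one attempt and no reset: what is moved stays moved. The work goes in short steps, Python scripts to look and compute and a tool call to move; the robot and the scene stay as the last step left them, time stands still between calls to the robot, and variables do not carry over. Pictures are saved under pics/ and viewed, at most 14 in all, crops included, and the job is handed in when it is done.

Besides the shell and the picture viewer there is one more tool, called as name(argument=value, ...) on one line, values as JSON. send_rows: Moves the arm, as the interface text tells. Its arguments: {"type":"object","properties":{"offset":{"type":"array"},"delta_rot":{"type":"array"},"grip":{"type":"number"}},"required":["offset","delta_rot"]}

```bash
mkdir -p pics; ls
cat > h.py <<'E'
import numpy as np, cv2
from plant import get_obs, optics, ticket, finder
from scipy.spatial.transform import Rotation as Rn
def save(img,name): cv2.imwrite('pics/'+name,img[:,:,::-1])
def ray(c,uv):
    T=np.array(c['world_from_camera']); d=np.array([(uv[0]-c['cx'])/c['fx'],(uv[1]-c['cy'])/c['fy'],1.])
    return T[:3,3],T[:3,:3]@d
def onz(c,uv,z):
    o,d=ray(c,uv); return o+d*(z-o[2])/d[2]
def tri(rays):
    A=np.zeros((3,3));b=np.zeros(3)
    for o,d in rays:
        d=d/np.linalg.norm(d);P=np.eye(3)-np.outer(d,d);A+=P;b+=P@o
    x=np.linalg.solve(A,b)
    return x,[round(float(np.linalg.norm(np.cross(x-o,d/np.linalg.norm(d)))),1) for o,d in rays]
def proj(c,p):
    T=np.linalg.inv(np.array(c['world_from_camera'])); q=T[:3,:3]@np.array(p)+T[:3,3]
    return np.array([c['fx']*q[0]/q[2]+c['cx'],c['fy']*q[1]/q[2]+c['cy']])
def R(rpy): return Rn.from_euler('xyz',rpy)
def go(pos,rpy,frompos=None,fromrpy=None):
    "units for a move to pos, rpy from the current (commanded) pose"
    s=get_obs(); p0=np.array(s['tool_pos'] if frompos is None else frompos); r0=R(s['tcp_rot'] if fromrpy is None else fromrpy)
    d=r0.inv().apply(np.array(pos)-p0); w=(r0.inv()*R(rpy)).as_rotvec()
    return np.round(d/120,4).tolist(), np.round(w/(2*np.pi),4).tolist(), 'rows>=%.1f'%max(np.linalg.norm(d)/62.5,np.degrees(np.linalg.norm(w))/10.7)
E
python3 - <<'E'
from h import *
s=get_obs(); print({k:np.round(v,3).tolist() for k,v in s.items()})
ims=[]
for n in ('scene','top'):
    im=optics.capture(n); save(im,n+'0.png'); c=optics.get_calibration(n); print(n,np.round(c['fx']),np.round(c['world_from_camera'],2).tolist())
    for t in ('lug0','hub','face','handle','pins0','pins1','pins2','mouth','switch_tip','discs','brush','bottle'):
        print(t,[(np.round(r['uv']).astype(int).tolist(),round(r['confidence'],2)) for r in finder.pinpoint(t,n)])
E
```

```text
pics
{'time': 0.0, 'joint_positions': [-1.413, 0.343, 1.525, -0.0, 1.275, -0.146], 'dq': [-0.0, 0.001, -0.0, 0.001, -0.0, -0.001], 'tau': [-0.002, -43.125, -24.421, 0.072, 0.056, -0.0], 'tool_pos': [157.009, -500.525, 226.043], 'tcp_rot': [-3.14, -0.0, 0.304], 'contact_force': [0.293, -0.086, -0.014], 'moment': [-0.003, 0.005, 0.012], 'finger_force': 0.0, 'grip_width': 92.323}
scene 463.0 [[0.41, 0.73, -0.55, 1281.21], [0.91, -0.32, 0.26, -306.3], [0.01, -0.61, -0.79, 1132.49], [0.0, 0.0, 0.0, 1.0]]
lug0 [([424, 165], 0.91), ([405, 197], 0.72), ([449, 209], 0.71), ([376, 159], 0.59), ([308, 215], 0.36)]
hub [([308, 212], 0.9)]
face [([306, 211], 0.61)]
handle []
pins0 [([286, 229], 0.73), ([313, 209], 0.57), ([336, 193], 0.57)]
pins1 [([286, 229], 0.73), ([313, 209], 0.57), ([336, 193], 0.57)]
pins2 [([286, 229], 0.73), ([313, 209], 0.57), ([336, 193], 0.57)]
mouth [([328, 259], 0.91)]
switch_tip [([220, 244], 0.5), ([238, 291], 0.49)]
discs [([172, 295], 0.9), ([335, 192], 0.15)]
brush [([447, 209], 0.74)]
bottle [([399, 250], 0.55)]
top 500.0 [[0.03, -0.99, 0.15, 363.99], [-1.0, -0.03, 0.01, 12.79], [-0.01, -0.15, -0.99, 1573.82], [0.0, 0.0, 0.0, 1.0]]
lug0 [([226, 210], 0.92), ([182, 236], 0.81), ([224, 268], 0.59), ([326, 202], 0.21), ([358, 195], 0.21)]
hub [([329, 206], 0.63)]
face [([328, 201], 0.66)]
handle [([346, 241], 0.55)]
pins0 [([332, 204], 0.84), ([358, 193], 0.66), ([300, 211], 0.66)]
pins1 [([332, 204], 0.84), ([358, 193], 0.66), ([300, 211], 0.66)]
pins2 [([332, 204], 0.84), ([358, 193], 0.66), ([300, 211], 0.66)]
mouth [([340, 141], 0.95), ([268, 159], 0.22)]
switch_tip [([415, 211], 0.52), ([416, 162], 0.52)]
discs [([458, 202], 0.8)]
brush [([199, 180], 0.58)]
bottle [([268, 158], 0.73)]
```

```bash
python3 -c "
import cv2,numpy as np
a=cv2.imread('pics/scene0.png');b=cv2.imread('pics/top0.png')
cv2.imwrite('pics/both0.png',cv2.resize(np.vstack([a,b]),(480,600)) if 0 else np.vstack([a,b])[:, :])
"
```

```text
(no output)
```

View pics/scene0.png

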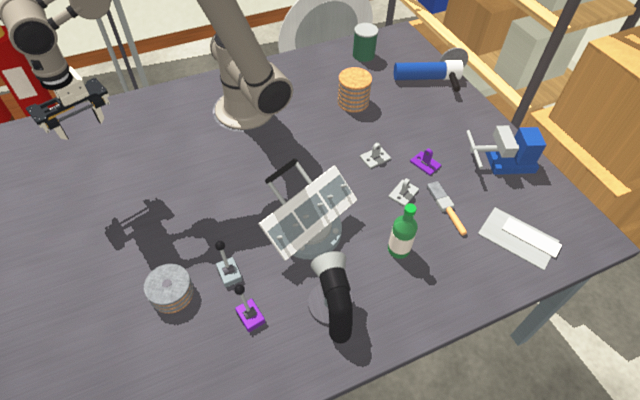

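View pics/top0.png

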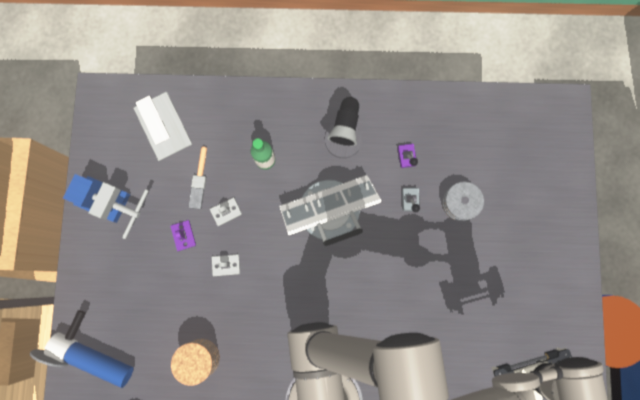

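Scene: grey lug plates at (376,156) and (405,190), which are (226,266) and (226,210) in top. The purple look-alike is at (427,160) / (182,236). The grey switch is at (228,265) / (411,200) and its purple twin at (250,315) / (407,155). The table is tilted with its handle at (283,172) / (342,236).

Run:
```python
from h import *
cs,ct=[optics.get_calibration(n) for n in('scene','top')]
for n,a,b in [('hub',(308,212),(329,206)),('face',(306,211),(328,201)),('mouth',(328,259),(340,141)),('swtip',(220,244),(415,211)),('discs',(172,295),(458,202)),
 ('lugA',(376,159),(224,268)),('lugB',(405,197),(226,210)),('pinsL',(336,193),(300,211)),('pinsM',(313,209),(332,204)),('pinsR',(286,229),(358,193)),('bottle',(399,250),(268,158)),
 ('handle',(283,172),(342,237)),('tip L corner handle',(267,180),(360,232)),('hR',(298,162),(322,243))]:
    print(n,np.round(tri([ray(cs,a),ray(ct,b)])[0]),tri([ray(cs,a),ray(ct,b)])[1])
a=cv2.imread('pics/scene0.png')[150:280,190:440]; b=cv2.imread('pics/top0.png')[140:290,160:440]
a=cv2.resize(a,(750,390),interpolation=3)[:300]; a=cv2.resize(cv2.imread('pics/scene0.png')[145:265,200:430],(575,300),interpolation=3)
b=cv2.resize(b,(560,300),interpolation=3)
v=np.zeros((600,575,3),np.uint8);v[:300]=a;v[300:,:560]=b;cv2.imwrite('pics/c1.png',v)
```

```text
hub [585.  -2.  96.] [2.3, 2.3]
face [595.  -5. 115.] [9.0, 9.0]
mouth [771. -29. 149.] [2.8, 2.8]
swtip [ 580. -257.   85.] [0.5, 0.5]
discs [ 625. -414.   -3.] [3.2, 3.2]
lugA [396. 328. -19.] [1.0, 1.0]
lugB [580. 330. -13.] [0.6, 0.6]
pinsL [567.  87. 114.] [2.0, 2.0]
pinsM [592.  -1. 116.] [7.8, 7.8]
pinsR [624. -85. 114.] [0.4, 0.4]
bottle [751. 202.   8.] [2.5, 2.5]
handle [487. -37. 177.] [0.8, 0.8]
tip L corner handle [502. -87. 183.] [0.1, 0.1]
hR [469.  17. 175.] [0.7, 0.7]
```

View pics/c1.png

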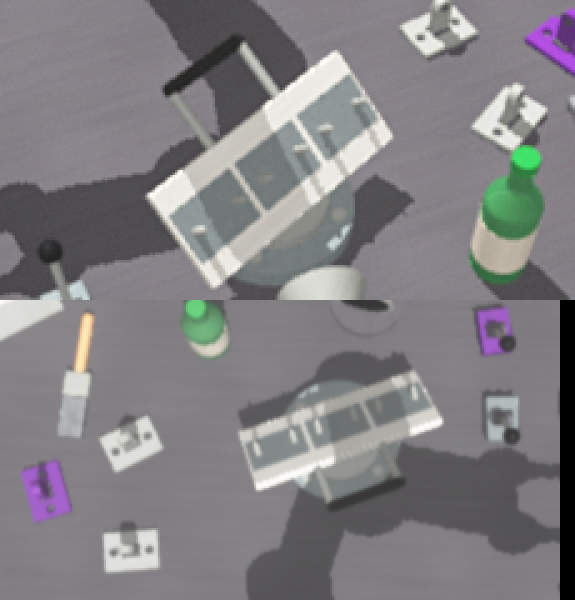

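```bash
cat >> h.py <<'E'
def plan(*wps,lim=118):
    "wps: (pos,rpy); prints calls offset/rot x rows, chained from current pose"
    s=get_obs(); p=np.array(s['tool_pos']); r=R(s['tcp_rot'])
    for pos,rpy in wps:
        pos=np.array(pos,float); rt=R(rpy); w=(r.inv()*rt).as_rotvec(); d=pos-p
        k=1
        while True:
            qs=[(p+d*i/k, r*Rn.from_rotvec(w*i/k)) for i in range(k+1)]
            loc=[qs[i][1].inv().apply(d/k) for i in range(k)]
            if max(np.abs(l).max() for l in loc)<lim and max(np.linalg.norm(d)/k/58,np.degrees(np.linalg.norm(w))/k/10.3)<=7.5: break
            k+=1
        n=int(np.ceil(max(np.linalg.norm(d)/k/58,np.degrees(np.linalg.norm(w))/k/10.3)+.3))
        for l in loc: print('rows',n,'off',np.round(l/120,3).tolist(),'rot',np.round(w/k/2/np.pi,4).tolist())
        print('--'); p=pos; r=rt
def down(yaw): return [np.pi,0,yaw]
E
python3 - <<'E'
from h import *
plan(([440,-50,380],down(1.89)))
E
```

```text
rows 3 off [0.675, -0.576, -0.256] rot [0.0, 0.0, -0.0505]
rows 3 off [0.821, -0.337, -0.256] rot [0.0, 0.0, -0.0505]
rows 3 off [0.885, -0.064, -0.256] rot [0.0, 0.0, -0.0505]
rows 3 off [0.861, 0.215, -0.256] rot [0.0, 0.0, -0.0505]
rows 3 off [0.751, 0.473, -0.255] rot [0.0, 0.0, -0.0505]
--
```

send_rows(offset=[[0.675, -0.576, -0.256], [0.675, -0.576, -0.256], [0.675, -0.576, -0.256]], delta_rot=[[0, 0, -0.0505], [0, 0, -0.0505], [0, 0, -0.0505]], grip=1)

```text
time: 1.68
tool_pos: [215.1, -409.1, 258.8]
tcp_rot: [3.139, 0.0, 0.625]
contact_force: [0.6, -0.8, -0.3]
grip_width: 92.0
finger_force: 0.0
```

send_rows(offset=[[0.821, -0.337, -0.256], [0.821, -0.337, -0.256], [0.821, -0.337, -0.256]], delta_rot=[[0, 0, -0.0505], [0, 0, -0.0505], [0, 0, -0.0505]])

```text
time: 2.05
tool_pos: [271.4, -319.6, 289.2]
tcp_rot: [3.139, 0.001, 0.942]
contact_force: [-1.1, -0.9, 0.5]
grip_width: 92.0
finger_force: 0.0
```

send_rows(offset=[[0.885, -0.064, -0.256], [0.885, -0.064, -0.256], [0.885, -0.064, -0.256]], delta_rot=[[0, 0, -0.0505], [0, 0, -0.0505], [0, 0, -0.0505]])

```text
time: 2.42
tool_pos: [328.0, -229.9, 319.5]
tcp_rot: [3.14, 0.001, 1.258]
contact_force: [-0.8, -0.6, 0.1]
grip_width: 91.7
finger_force: 0.0
```

send_rows(offset=[[0.861, 0.215, -0.256], [0.861, 0.215, -0.256], [0.861, 0.215, -0.256]], delta_rot=[[0, 0, -0.0505], [0, 0, -0.0505], [0, 0, -0.0505]])

```text
time: 2.8
tool_pos: [384.6, -140.0, 349.7]
tcp_rot: [3.141, 0.001, 1.574]
contact_force: [-0.2, 0.8, -0.2]
grip_width: 91.9
finger_force: 0.0
```

send_rows(offset=[[0.751, 0.473, -0.255], [0.751, 0.473, -0.255], [0.751, 0.473, -0.255], [0.751, 0.473, -0.255]], delta_rot=[[0, 0, -0.0505], [0, 0, -0.0505], [0, 0, -0.0505], [0, 0, -0.0505]])

```text
time: 3.3
tool_pos: [439.6, -51.7, 379.1]
tcp_rot: [-3.139, -0.0, 1.886]
contact_force: [-0.5, -0.5, -0.6]
grip_width: 91.8
finger_force: 0.0
```

Run:
```python
from h import *
s=get_obs(); print(np.round(s['tool_pos'],1),np.round(s['tcp_rot'],3))
im=optics.capture('wrist'); c=optics.get_calibration('wrist'); save(im,'w1.png')
print(c['fx'],c['cx'],c['cy'],np.round(c['world_from_camera'],2).tolist())
for n in ('handle','hub','pins0','mouth','lug0'):
  print(n,[(np.round(r['uv'],1).tolist(),round(r['confidence'],2)) for r in finder.pinpoint(n,'wrist')])
```

```text
[439.6 -51.7 379.1] [-3.139 -0.     1.886]
295.6594462986513 319.4755056229485 204.7263971347487 [[0.95, 0.3, 0.07, 418.02], [0.31, -0.92, -0.23, 11.75], [-0.0, 0.25, -0.97, 536.47], [0.0, 0.0, 0.0, 1.0]]
handle [([361.3, 191.0], 0.66)]
hub [([421.7, 173.4], 0.6)]
pins0 [([433.6, 105.5], 0.89), ([435.4, 171.3], 0.79), ([429.4, 236.7], 0.58)]
mouth [([549.3, 239.2], 0.61)]
lug0 []
```

View pics/w1.png

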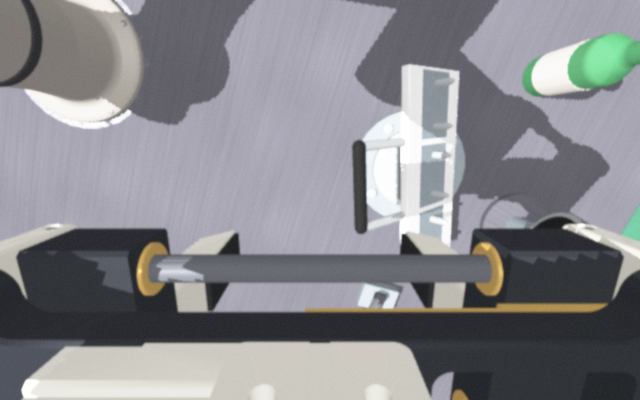

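Wrist view: the handle bar runs (361,148)–(362,228) and is parallel to the tool, the table is to its right with pins at x≈435, and the bottle is at top right.

Run:
```python
from h import *
cs,ct,cw=[optics.get_calibration(n) for n in('scene','top','wrist')]
for n,a,b,w in [('h',(283,172),(342,237),(361,188)),('end-',(267,180),(360,232),(362,228)),('end+',(298,162),(322,243),(361,148)),('hub',(308,212),(329,206),None)]:
    rs=[ray(cs,a),ray(ct,b)]+([ray(cw,w)] if w else [])
    x,e=tri(rs); print(n,np.round(x,1),e)
hub=np.array([585,-2,100.])
for P in ([487,-37,177],):
    d=np.array(P)-hub; print(np.hypot(d[0],d[1]),np.arctan2(d[2],np.hypot(d[0],d[1])),np.arctan2(-d[1],-d[0]))
```

```text
h [487.9 -37.2 178.1] [1.1, 0.9, 0.8]
end- [503.6 -86.4 184.6] [1.4, 1.9, 3.0]
end+ [470.4  13.7 178.6] [1.9, 4.5, 5.9]
hub [585.2  -1.8  95.8] [2.3, 2.3]
104.06248123122954 0.6370316058838241 0.3430239404207034
```

Run:
```python
from h import *
plan(([488,-37,270],down(1.90)),([488,-37,159],down(1.90)))
```

```text
rows 3 off [-0.017, 0.419, 0.917] rot [-0.0, 0.0, -0.0019]
--
rows 3 off [0.0, -0.0, 0.925] rot [0.0, 0.0, 0.0]
--
```

send_rows(offset=[[-0.017, 0.419, 0.917], [-0.017, 0.419, 0.917], [-0.017, 0.419, 0.917]], delta_rot=[[0, 0, -0.002], [0, 0, -0.002], [0, 0, -0.002]], grip=0.55)

```text
time: 3.98
tool_pos: [486.9, -35.7, 266.5]
tcp_rot: [-3.134, -0.004, 1.903]
contact_force: [-0.2, -0.6, 0.7]
grip_width: 66.7
finger_force: 0.0
```

send_rows(offset=[[0, 0, 0.3], [0, 0, 0.6], [0, 0, 0.925], [0, 0, 0.925]], delta_rot=[[0, 0, 0], [0, 0, 0], [0, 0, 0], [0, 0, 0]])

```text
time: 4.47
tool_pos: [487.3, -36.3, 159.2]
tcp_rot: [-3.139, -0.001, 1.902]
contact_force: [0.5, 0.3, 0.2]
grip_width: 50.8
finger_force: 0.0
```

send_rows(offset=[[0, 0, 0], [0, 0, 0], [0, 0, 0], [0, 0, 0], [0, 0, 0]], delta_rot=[[0, 0, 0], [0, 0, 0], [0, 0, 0], [0, 0, 0], [0, 0, 0]], grip=0)

```text
time: 5.1
tool_pos: [485.5, -37.2, 159.8]
tcp_rot: [-3.135, 0.0, 1.904]
contact_force: [-12.6, -6.0, 11.5]
grip_width: 15.0
finger_force: 30.0
```

send_rows(offset=[[0, -0.05, 0.075], [0, -0.095, 0.153], [0, -0.133, 0.235], [0, -0.164, 0.319], [0, -0.188, 0.406], [0, -0.206, 0.494], [0, -0.216, 0.583], [0, -0.219, 0.668]], delta_rot=[[0, 0, 0], [0, 0, 0], [0, 0, 0], [0, 0, 0], [0, 0, 0], [0, 0, 0], [0, 0, 0], [0, 0, 0]])

```text
time: 6.1
tool_pos: [457.1, -45.6, 78.1]
tcp_rot: [-3.128, -0.003, 1.905]
contact_force: [-22.1, -11.8, 9.4]
grip_width: 15.2
finger_force: 30.1
```

send_rows(offset=[[0, 0, 0], [0, 0, 0]], delta_rot=[[0, 0, 0], [0, 0, 0]])

```text
time: 6.35
tool_pos: [456.9, -45.2, 77.0]
tcp_rot: [-3.127, -0.005, 1.904]
contact_force: [-18.8, -10.4, -3.3]
grip_width: 15.0
finger_force: 30.0
```

send_rows(offset=[[0.066, -0.01, 0], [0.131, -0.01, 0], [0.197, 0.002, 0], [0.261, 0.016, 0], [0.324, 0.033, 0], [0.387, 0.053, 0], [0.448, 0.078, 0], [0.508, 0.106, 0]], delta_rot=[[0, 0, 0.0093], [0, 0, 0.0186], [0, 0, 0.028], [0, 0, 0.0372], [0, 0, 0.0465], [0, 0, 0.0559], [0, 0, 0.0652], [0, 0, 0.0745]])

```text
time: 7.35
tool_pos: [450.8, 17.3, 77.4]
tcp_rot: [-3.131, 0.002, 1.434]
contact_force: [-10.7, -3.7, -5.1]
grip_width: 14.9
finger_force: 30.0
```

send_rows(offset=[[0, 0, 0], [0, 0, 0]], delta_rot=[[0, 0, 0], [0, 0, 0]])

```text
time: 7.6
tool_pos: [450.9, 18.1, 77.4]
tcp_rot: [-3.131, -0.0, 1.435]
contact_force: [-10.2, 2.6, -4.7]
grip_width: 14.7
finger_force: 30.0
```

send_rows(offset=[[0, 0, 0], [0, 0, 0], [0, 0, 0]], delta_rot=[[0, 0, 0], [0, 0, 0], [0, 0, 0]], grip=0.55)

```text
time: 7.98
tool_pos: [456.4, 17.1, 79.4]
tcp_rot: [3.14, 0.0, 1.435]
contact_force: [-0.2, -0.7, -0.9]
grip_width: 40.5
finger_force: 0.0
```

send_rows(offset=[[0, 0, -0.5], [0, 0, -0.98], [0, 0, -0.98]], delta_rot=[[0, 0, 0], [0, 0, 0], [0, 0, 0]])

```text
time: 8.35
tool_pos: [458.6, 16.8, 201.2]
tcp_rot: [3.131, 0.0, 1.435]
contact_force: [0.5, 1.1, -0.2]
grip_width: 50.0
finger_force: 0.0
```

send_rows(offset=[[0, 0.4, -0.6], [0, 0.8, -0.98], [0, 0.8, -0.98], [0, 0.8, -0.98]], delta_rot=[[0, 0, 0], [0, 0, 0], [0, 0, 0], [0, 0, 0]])

```text
time: 8.85
tool_pos: [551.9, 3.8, 314.2]
tcp_rot: [3.14, 0.0, 1.434]
contact_force: [-0.2, 0.0, 0.3]
grip_width: 50.2
finger_force: 0.0
```

Run:
```python
from h import *
s=get_obs(); print(np.round(s['tool_pos'],1),np.round(s['tcp_rot'],3))
im=optics.capture('wrist'); c=optics.get_calibration('wrist'); save(im,'w2.png')
print(np.round(c['world_from_camera'],2).tolist())
for n in ('handle','hub','pins0'):
  print(n,[(np.round(r['uv'],1).tolist(),round(r['confidence'],2)) for r in finder.pinpoint(n,'wrist')])
a=optics.capture('top'); save(a,'top2.png')
for n in ('handle','hub','pins0','lug0'):
  print(n,[(np.round(r['uv'],1).tolist(),round(r['confidence'],2)) for r in finder.pinpoint(n,'top')])
b=optics.capture('scene'); save(b,'scene2.png')
for n in ('handle','hub','pins0','lug0'):
  print(n,[(np.round(r['uv'],1).tolist(),round(r['confidence'],2)) for r in finder.pinpoint(n,'scene')])
v=np.zeros((600,640,3),np.uint8); v[:400]=im; 
v[400:,:320]=cv2.resize(b[150:250,240:400],(320,200)); v[400:,320:]=cv2.resize(a[150:250,260:420],(320,200)); save(v,'v2.png')
```

```text
[551.9   3.8 314.2] [3.14  0.    1.434]
[[0.99, -0.13, -0.03, 558.42], [-0.14, -0.96, -0.24, 70.14], [-0.0, 0.25, -0.97, 470.19], [0.0, 0.0, 0.0, 1.0]]
handle [([240.6, 186.4], 0.6)]
hub [([341.0, 182.3], 0.67)]
pins0 [([347.8, 257.5], 0.72), ([349.2, 182.1], 0.67), ([349.2, 102.5], 0.59)]
handle [([326.3, 254.9], 0.7), ([298.4, 202.6], 0.68), ([329.9, 206.0], 0.27)]
hub [([332.0, 206.5], 0.9)]
pins0 [([359.9, 210.0], 0.9), ([299.7, 201.1], 0.76)]
lug0 [([228.4, 266.7], 0.87), ([222.7, 209.3], 0.81), ([179.4, 234.7], 0.8)]
handle [([294.0, 173.8], 0.69), ([449.7, 209.8], 0.66)]
hub [([309.5, 214.1], 0.72)]
pins0 [([345.3, 203.0], 0.91), ([309.0, 208.4], 0.85), ([276.2, 213.0], 0.83), ([403.9, 194.1], 0.73), ([375.5, 158.8], 0.64)]
lug0 [([404.5, 194.7], 0.89), ([375.1, 158.7], 0.73), ([427.1, 165.2], 0.55)]
```

View pics/v2.png

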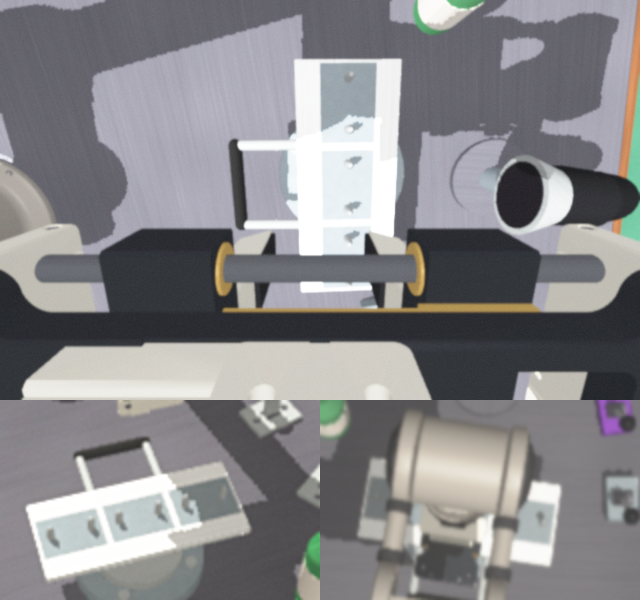

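The table is now level: its pins run down x≈350 in the wrist view and the handle is at (238,186). Next I look at the lug plates from close by.

Run:
```python
from h import *
cs,ct,cw=[optics.get_calibration(n) for n in('scene','top','wrist')]
for n,a,b in [('A',(375.1,158.7),(228.4,266.7)),('B',(404.5,194.7),(222.7,209.3))]:
    print(n,onz(cs,a,0).round(),onz(ct,b,0).round())
for n,a,w in [('handle',(294-0,173.8),(239,186)),('pinsL',(345.3,203),(349.2,102.5)),('pinsM',(309,208.4),(349.2,182.1)),('pinsR',(276.2,213),(347.8,257.5)),('hub',(309.5,214.1),(341,182.3))]:
    print(n,tri([ray(cs,a),ray(cw,w)])[0].round(1),tri([ray(cs,a),ray(cw,w)])[1])
A=(onz(cs,(375.1,158.7),0)+onz(ct,(228.4,266.7),0))/2
plan(([A[0],A[1]-45,280],down(1.57)),([A[0],A[1]-45,150],down(1.57)))
```

```text
A [409. 316.   0.] [399. 309.   0.]
B [580. 327.   0.] [580. 338.   0.]
handle [446.2  13.6 101.6] [2.1, 2.1]
pinsL [599.2  99.8  99.5] [3.6, 3.6]
pinsM [585.2   1.  110. ] [2.1, 2.1]
pinsR [572.3 -91.4 123.6] [0.6, 0.6]
hub [5.792e+02 2.000e-01 7.780e+01] [2.5, 2.5]
rows 3 off [0.67, -0.503, 0.095] rot [0.0, 0.0, -0.0072]
rows 3 off [0.692, -0.472, 0.095] rot [0.0, 0.0, -0.0072]
rows 3 off [0.712, -0.441, 0.095] rot [0.0, 0.0, -0.0072]
--
rows 2 off [0.0, -0.0, 0.542] rot [0.0, 0.0, 0.0]
rows 2 off [0.0, -0.0, 0.542] rot [0.0, 0.0, 0.0]
--
```

Level (handle z≈101). Move over lug A.

send_rows(offset=[[0.67, -0.503, 0.095], [0.67, -0.503, 0.095], [0.67, -0.503, 0.095]], delta_rot=[[0, 0, -0.0072], [0, 0, -0.0072], [0, 0, -0.0072]])

```text
time: 9.93
tool_pos: [500.7, 93.9, 302.9]
tcp_rot: [-3.141, -0.0, 1.483]
contact_force: [-0.7, 0.5, 0.1]
grip_width: 50.7
finger_force: 0.0
```

send_rows(offset=[[0.692, -0.472, 0.095], [0.692, -0.472, 0.095], [0.692, -0.472, 0.095]], delta_rot=[[0, 0, -0.0072], [0, 0, -0.0072], [0, 0, -0.0072]])

```text
time: 10.3
tool_pos: [452.5, 180.9, 291.4]
tcp_rot: [3.142, 0.0, 1.528]
contact_force: [-0.7, 0.1, 0.2]
grip_width: 50.5
finger_force: 0.0
```

send_rows(offset=[[0.712, -0.441, 0.095], [0.712, -0.441, 0.095], [0.712, -0.441, 0.095]], delta_rot=[[0, 0, -0.0072], [0, 0, -0.0072], [0, 0, -0.0072]])

```text
time: 10.68
tool_pos: [404.1, 268.2, 279.9]
tcp_rot: [3.141, 0.0, 1.573]
contact_force: [-0.7, -0.5, 0.5]
grip_width: 50.7
finger_force: 0.0
```

send_rows(offset=[[0, 0, 0.5], [0, 0, 1.0], [0, 0, 1.0], [0, 0, 1.0], [0, 0, 1.0]], delta_rot=[[0, 0, 0], [0, 0, 0], [0, 0, 0], [0, 0, 0], [0, 0, 0]], grip=0.55)

```text
time: 11.3
tool_pos: [405.9, 267.9, 162.5]
tcp_rot: [3.137, -0.002, 1.57]
contact_force: [-0.7, 0.5, 0.5]
grip_width: 50.6
finger_force: 0.0
```

Run:
```python
from h import *
s=get_obs(); print(np.round(s['tool_pos'],1),np.round(s['tcp_rot'],3))
im=optics.capture('wrist'); c=optics.get_calibration('wrist'); save(im,'w3.png')
r=finder.silhouettes('lug0','wrist')
for q in r: print(q['box'],q['confidence'],q['region'].sum())
print([(np.round(r['uv'],1).tolist(),round(r['confidence'],2)) for r in finder.pinpoint('lug0','wrist')])
```

```text
[405.9 267.9 162.5] [ 3.137e+00 -2.000e-03  1.570e+00]
[280.3, 99.7, 349.6, 186.7] 0.91 4541
[437.6, 84.3, 522.2, 182.7] 0.87 5167
[366.4, 0.2, 466.1, 45.1] 0.86 2621
[([316.8, 144.0], 0.63)]
```

View pics/w3.png

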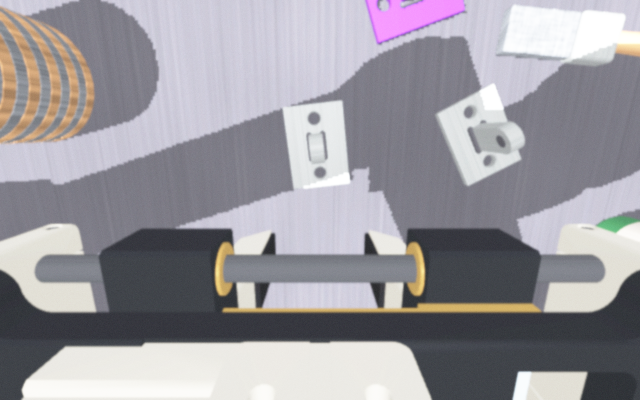

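Lug A's holes are at (313,118) and (320,172), lug B's at (470,111) and (489,160). The purple look-alike is at (415,15), and I leave it alone.

```bash
cat >> h.py <<'E'
def dark(g,uv,r=8,dark=True):
    "sub-pixel centroid of the dark (or bright) blob near uv"
    u,v=int(round(uv[0])),int(round(uv[1])); p=g[v-r:v+r+1,u-r:u+r+1].astype(float)
    if not dark: p=255-p
    t=(np.percentile(p,4)+np.percentile(p,70))/2; m=(p<t).astype(np.uint8)
    n,l,st,ce=cv2.connectedComponentsWithStats(m); d=[np.hypot(*(ce[i]-r))-0.02*st[i,4] for i in range(1,n)]; i=1+int(np.argmin(d))
    return np.array([u-r+ce[i][0],v-r+ce[i][1]]),int(st[i,4])
E
python3 - <<'E'
from h import *
c=optics.get_calibration('wrist'); g=cv2.cvtColor(cv2.imread('pics/w3.png'),6)
for n,hs in (('A',((313,118),(320,172))),('B',((470,111),(489,160)))):
    w=[]
    for h in hs:
        uv,a=dark(g,h); w.append(onz(c,uv,8)); print(n,uv.round(1),a,w[-1].round(1))
    m=(w[0]+w[1])/2; d=w[0]-w[1]; print('mid',m.round(1),'sep',np.linalg.norm(d).round(1),'dir of lug y',np.arctan2(d[1],d[0]).round(3))
E
```

```text
A [313.5 117.9] 122 [397.9 346.1   8. ]
A [319.7 172. ] 102 [404.2 291.3   8. ]
mid [401.  318.7   8. ] sep 55.1 dir of lug y 1.685
B [468.6 111.7] 94 [554.  352.1   8. ]
B [487.9 160.2] 82 [580.2 303.6   8. ]
mid [567.1 327.9   8. ] sep 55.1 dir of lug y 2.066
```

Run:
```python
from h import *
plan(([401,318.7,100],down(1.685)),([401,318.7,26],down(1.685)))
```

```text
rows 2 off [0.423, -0.033, 0.512] rot [0.0004, -0.0001, -0.0182]
--
rows 2 off [0.0, -0.0, 0.617] rot [0.0, 0.0, 0.0]
--
```

send_rows(offset=[[0.423, -0.033, 0.512], [0.423, -0.033, 0.512], [0.423, -0.033, 0.512], [0.423, -0.033, 0.512]], delta_rot=[[0.0004, 0, -0.0182], [0.0004, 0, -0.0182], [0.0004, 0, -0.0182], [0.0004, 0, -0.0182]])

```text
time: 11.95
tool_pos: [400.8, 318.2, 99.7]
tcp_rot: [-3.141, -0.0, 1.684]
contact_force: [0.0, -0.4, -0.4]
grip_width: 50.6
finger_force: 0.0
```

send_rows(offset=[[0, 0, 0.3], [0, 0, 0.617], [0, 0, 0.617], [0, 0, 0.617]], delta_rot=[[0, 0, 0], [0, 0, 0], [0, 0, 0], [0, 0, 0]])

```text
time: 12.45
tool_pos: [401.1, 318.5, 26.2]
tcp_rot: [-3.141, -0.001, 1.684]
contact_force: [-0.3, 0.0, 0.0]
grip_width: 50.5
finger_force: 0.0
```

send_rows(offset=[[0, 0, 0], [0, 0, 0], [0, 0, 0], [0, 0, 0], [0, 0, 0]], delta_rot=[[0, 0, 0], [0, 0, 0], [0, 0, 0], [0, 0, 0], [0, 0, 0]], grip=0)

```text
time: 13.08
tool_pos: [400.7, 318.7, 24.8]
tcp_rot: [-3.141, -0.001, 1.685]
contact_force: [2.2, 0.9, 1.4]
grip_width: 11.9
finger_force: 30.0
```

send_rows(offset=[[0, 0, -0.4], [0, 0, -0.8], [0, 0, -0.98], [0, 0, -0.98]], delta_rot=[[0, 0, 0], [0, 0, 0], [0, 0, 0], [0, 0, 0]])

```text
time: 13.58
tool_pos: [400.3, 318.5, 142.7]
tcp_rot: [-3.14, -0.001, 1.685]
contact_force: [0.0, -0.1, -6.4]
grip_width: 11.8
finger_force: 30.0
```

Run:
```python
from h import *
plan(([400,300,240],down(1.60)),([592,45,294],down(1.434)))
```

```text
rows 3 off [-0.153, -0.021, -0.811] rot [-0.0002, -0.0001, 0.0135]
--
rows 3 off [-0.724, 0.512, -0.15] rot [0.0, -0.0, 0.0088]
rows 3 off [-0.694, 0.552, -0.15] rot [0.0, -0.0, 0.0088]
rows 3 off [-0.663, 0.589, -0.15] rot [0.0, -0.0, 0.0088]
--
```

send_rows(offset=[[-0.153, -0.021, -0.811], [-0.153, -0.021, -0.811], [-0.153, -0.021, -0.811]], delta_rot=[[0, 0, 0.0135], [0, 0, 0.0135], [0, 0, 0.0135]])

```text
time: 13.95
tool_pos: [400.5, 299.9, 239.8]
tcp_rot: [-3.141, -0.001, 1.6]
contact_force: [0.1, 1.0, -6.6]
grip_width: 11.8
finger_force: 30.0
```

send_rows(offset=[[-0.724, 0.512, -0.15], [-0.724, 0.512, -0.15], [-0.724, 0.512, -0.15]], delta_rot=[[0, 0, 0.0088], [0, 0, 0.0088], [0, 0, 0.0088]])

```text
time: 14.32
tool_pos: [464.7, 212.5, 253.9]
tcp_rot: [-3.135, 0.002, 1.541]
contact_force: [-0.4, 0.4, -4.7]
grip_width: 11.5
finger_force: 30.0
```

send_rows(offset=[[-0.694, 0.552, -0.15], [-0.694, 0.552, -0.15], [-0.694, 0.552, -0.15]], delta_rot=[[0, 0, 0.0088], [0, 0, 0.0088], [0, 0, 0.0088]])

```text
time: 14.7
tool_pos: [528.7, 128.1, 272.0]
tcp_rot: [-3.135, 0.002, 1.486]
contact_force: [-0.4, 0.0, -5.5]
grip_width: 11.5
finger_force: 30.0
```

send_rows(offset=[[-0.663, 0.589, -0.15], [-0.663, 0.589, -0.15], [-0.663, 0.589, -0.15], [-0.663, 0.589, -0.15], [-0.663, 0.589, -0.15]], delta_rot=[[0, 0, 0.0088], [0, 0, 0.0088], [0, 0, 0.0088], [0, 0, 0.0088], [0, 0, 0.0088]])

```text
time: 15.32
tool_pos: [591.2, 46.5, 291.9]
tcp_rot: [-3.137, 0.0, 1.436]
contact_force: [1.1, 0.7, -4.8]
grip_width: 12.1
finger_force: 30.0
```

Run:
```python
from h import *
s=get_obs(); print(np.round(s['tool_pos'],1),np.round(s['tcp_rot'],3),s['grip_width'])
im=optics.capture('wrist'); c=optics.get_calibration('wrist'); save(im,'w4.png'); np.save('w4.npy',np.array(c['world_from_camera']))
print([(np.round(r['uv'],1).tolist(),round(r['confidence'],2)) for r in finder.pinpoint('pins2','wrist')])
save(cv2.resize(im[40:290,220:470],(600,600),interpolation=cv2.INTER_CUBIC),'v4.png')
```

```text
[591.2  46.5 291.9] [-3.137  0.     1.436] 12.134101783387496
[([319.0, 144.6], 0.83), ([320.4, 296.5], 0.72)]
```

View pics/v4.png

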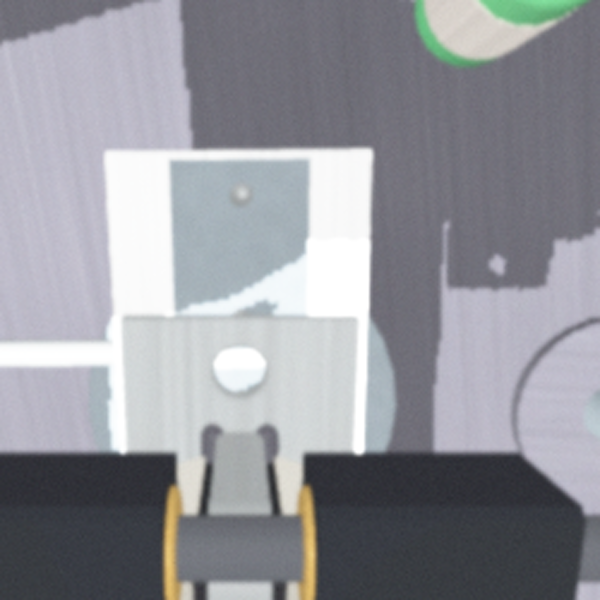

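The held plate's hole is at full-image (320,194), and the outer pin of the +y pair at (320,120). The inner pin is hidden behind the plate, so I back off 45 mm to see both.

send_rows(offset=[[-0.38, 0, 0], [-0.38, 0, 0], [-0.38, 0, 0], [-0.38, 0, 0]], delta_rot=[[0, 0, 0], [0, 0, 0], [0, 0, 0], [0, 0, 0]])

```text
time: 15.92
tool_pos: [585.9, 0.6, 293.1]
tcp_rot: [-3.139, 0.0, 1.435]
contact_force: [0.9, 0.0, -5.7]
grip_width: 11.9
finger_force: 30.0
```

Run:
```python
from h import *
s=get_obs(); print(np.round(s['tool_pos'],1),np.round(s['tcp_rot'],4),s['grip_width'])
c=optics.get_calibration('wrist'); im=optics.capture('wrist'); save(im,'w5.png'); np.save('w5.npy',np.array(c['world_from_camera']))
print([(np.round(r['uv'],1).tolist(),round(r['confidence'],2)) for r in finder.pinpoint('pins2','wrist')])
p=np.array(s['tool_pos']); r=R(s['tcp_rot'])
hole=p+r.apply([28,0,26-8]); print('expected hole',hole.round(1),proj(c,hole).round(1))
for z in (115,140):
  for y in (67,123):
    q=np.array([585,-2,0])+y*np.array([.14,.99,0]); q[2]=z; print(z,y,proj(c,q).round(1))
save(cv2.resize(im[30:230,220:420],(600,600),interpolation=cv2.INTER_CUBIC),'v5.png')
```

```text
[585.9   0.6 293.1] [-3.1393e+00  2.0000e-04  1.4352e+00] 11.884587514761286
[([319.7, 103.9], 0.65), ([317.7, 185.5], 0.6), ([208.6, 191.8], 0.6)]
expected hole [589.6  28.3 275.1] [321.8 195. ]
115 67 [320.9 131.6]
115 123 [321.3  76.9]
140 67 [321.  131.7]
140 123 [321.4  72.4]
```

View pics/v5.png

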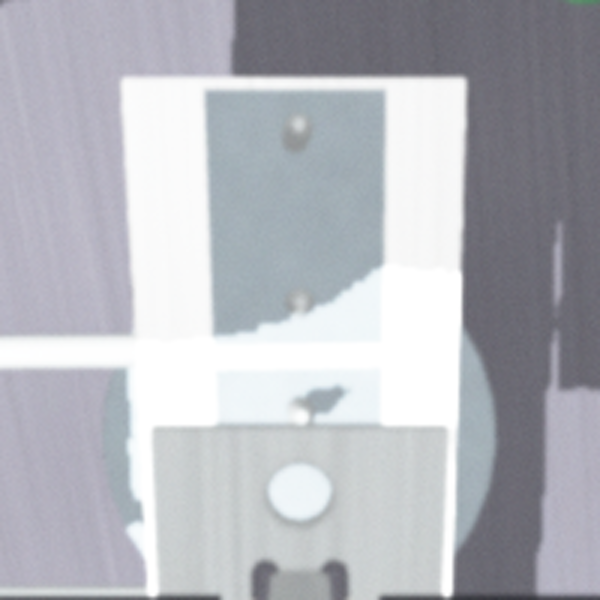

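Run:
```python
from h import *
s=get_obs(); p=np.array(s['tool_pos']); r=R(s['tcp_rot'])
c=optics.get_calibration('wrist'); c['world_from_camera']=np.load('w5.npy')
g=cv2.cvtColor(cv2.imread('pics/w5.png'),6)
tips=[(319.3,71.3),(320,129.3),(320.3,167)]
W=[onz(c,t,139) for t in tips]; print(np.round(W,1).tolist(),[np.linalg.norm(W[i]-W[i+1]).round(1) for i in (0,1)])
d=W[0]-W[2]; print('dir',np.arctan2(d[1],d[0]),np.arctan2(*(W[0]-W[1])[[1,0]]))
H=onz(c,(319.7,193.7),p[2]-18); 
mid=(W[0]+W[1])/2; yaw=np.arctan2(d[1],d[0]); 
# lug centre by calib ray of held hole (translation bias) vs by tcp
print('hole',H.round(1),'hole in tool',r.inv().apply(H-p).round(1)); 
print('mid raw',mid.round(1), 'tcp target if camera shift bias', (mid-(H-p-r.apply([28,0,18]))).round(1))
```

```text
[[600.4, 121.2, 139.0], [593.7, 66.8, 139.0], [588.8, 28.7, 139.0]] [np.float64(54.8), np.float64(38.4)]
dir 1.4465994344356383 1.4483490172738196
hole [588.5  29.3 275. ] hole in tool [28.9 -1.3 18. ]
mid raw [597.  94. 139.] tcp target if camera shift bias [598.2  92.9 139. ]
```

Run:
```python
from h import *
plan(([597.6,93.4,174],down(1.447)))
```

```text
rows 2 off [0.391, -0.003, 0.496] rot [-0.0002, 0.0, -0.0009]
rows 2 off [0.39, -0.001, 0.496] rot [-0.0002, 0.0, -0.0009]
--
```

send_rows(offset=[[0.391, -0.003, 0.2], [0.781, -0.004, 0.5], [0.781, -0.004, 0.8], [0.781, -0.004, 0.992], [0.781, -0.004, 0.992], [0.781, -0.004, 0.992], [0.781, -0.004, 0.992], [0.781, -0.004, 0.992]], delta_rot=[[-0.0004, 0, -0.0018], [-0.0004, 0, -0.0018], [-0.0004, 0, -0.0018], [-0.0004, 0, -0.0018], [-0.0004, 0, -0.0018], [-0.0004, 0, -0.0018], [-0.0004, 0, -0.0018], [-0.0004, 0, -0.0018]])

```text
time: 17.02
tool_pos: [598.3, 92.4, 174.9]
tcp_rot: [3.14, 0.0, 1.445]
contact_force: [0.2, 0.3, -6.6]
grip_width: 11.8
finger_force: 30.0
```

Run:
```python
from h import *
s=get_obs(); print(np.round(s['tool_pos'],1),np.round(s['tcp_rot'],4),s['grip_width'])
c=optics.get_calibration('wrist'); im=optics.capture('wrist'); save(im,'w6.png'); np.save('w6.npy',np.array(c['world_from_camera']))
p=np.array(s['tool_pos']); r=R(s['tcp_rot'])
for d in (18,26): print(proj(c,p+r.apply([28,0,d])).round(1))
print('tip',proj(c,p+r.apply([28,0,p[2]-140])).round(1))
save(cv2.resize(im[140:240,270:370],(500,500),interpolation=cv2.INTER_CUBIC),'v6.png')
```

```text
[598.3  92.4 174.9] [3.1397e+00 3.0000e-04 1.4453e+00] 11.844354025325963
[321.8 195. ]
[321.7 192.3]
tip [321.6 189.5]
```

View pics/v6.png

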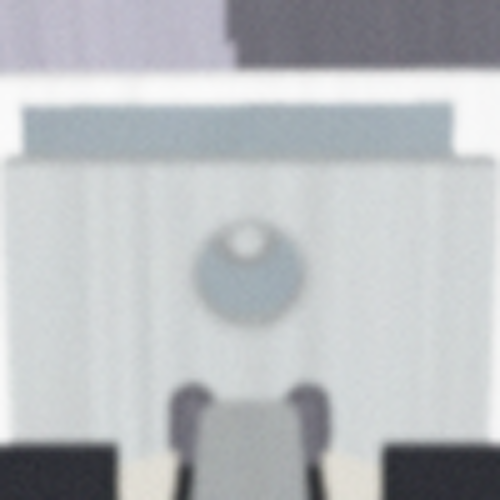

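Through the hole (319.8,194.4) the pin tip shows at (319.4,187.8), about 0.7 mm off along tool x. I correct that and lower.

send_rows(offset=[[0.006, 0, 0.0], [0.006, 0, 0.05], [0.006, 0, 0.1], [0.006, 0, 0.15], [0.006, 0, 0.2], [0.006, 0, 0.25], [0.006, 0, 0.285], [0.006, 0, 0.285]], delta_rot=[[0, 0, 0], [0, 0, 0], [0, 0, 0], [0, 0, 0], [0, 0, 0], [0, 0, 0], [0, 0, 0], [0, 0, 0]])

```text
time: 18.08
tool_pos: [598.1, 93.4, 141.1]
tcp_rot: [3.141, 0.0, 1.446]
contact_force: [-2.8, 1.5, 4.1]
grip_width: 12.1
finger_force: 30.0
```

send_rows(offset=[[0, 0, 0.012], [0, 0, 0.02], [0, 0, 0.02]], delta_rot=[[0, 0, 0], [0, 0, 0], [0, 0, 0]])

```text
time: 18.45
tool_pos: [598.3, 93.5, 140.9]
tcp_rot: [3.139, -0.0, 1.446]
contact_force: [-6.2, 1.2, 16.6]
grip_width: 12.2
finger_force: 30.1
```

send_rows(offset=[[0, 0, -0.012], [0, 0, -0.012], [0, 0, -0.012], [0, 0, -0.012]], delta_rot=[[0, 0, 0], [0, 0, 0], [0, 0, 0], [0, 0, 0]], grip=0.55)

```text
time: 18.95
tool_pos: [598.0, 93.2, 138.5]
tcp_rot: [-3.141, 0.001, 1.445]
contact_force: [0.2, -0.4, 0.1]
grip_width: 47.0
finger_force: 0.0
```

send_rows(offset=[[0, 0, -0.3], [0, 0, -0.7], [0, 0, -1], [0, 0, -1]], delta_rot=[[0, 0, 0], [0, 0, 0], [0, 0, 0], [0, 0, 0]])

```text
time: 19.45
tool_pos: [599.4, 93.4, 262.0]
tcp_rot: [3.135, -0.001, 1.445]
contact_force: [0.4, 0.5, -0.3]
grip_width: 50.3
finger_force: 0.0
```

Run:
```python
from h import *
s=get_obs(); print(np.round(s['tool_pos'],1),np.round(s['tcp_rot'],4),s['grip_width'])
plan(([567,288,240],down(1.75)),([567,288,162],down(1.75)))
# tool x dir at yaw 1.75 -> lug 45 mm ahead of tcp
```

```text
[599.4  93.4 262. ] [ 3.1350e+00 -5.0000e-04  1.4455e+00] 50.29462434241225
rows 3 off [0.788, -0.236, 0.091] rot [0.0005, 0.0, -0.0242]
rows 3 off [0.814, -0.113, 0.091] rot [0.0005, 0.0, -0.0242]
--
rows 2 off [0.0, -0.0, 0.65] rot [0.0, 0.0, 0.0]
--
```

send_rows(offset=[[0.788, -0.236, 0.091], [0.788, -0.236, 0.091], [0.788, -0.236, 0.091]], delta_rot=[[0.0005, 0, -0.0242], [0.0005, 0, -0.0242], [0.0005, 0, -0.0242]])

```text
time: 19.82
tool_pos: [580.4, 192.9, 245.8]
tcp_rot: [-3.135, 0.0, 1.601]
contact_force: [1.4, -0.5, -0.2]
grip_width: 50.4
finger_force: 0.0
```

send_rows(offset=[[0.814, -0.113, 0.091], [0.814, -0.113, 0.091], [0.814, -0.113, 0.741], [0.814, -0.113, 0.741], [0.814, -0.113, 0.741], [0.814, -0.113, 0.741]], delta_rot=[[0.0005, 0, -0.0242], [0.0005, 0, -0.0242], [0.0005, 0, -0.0242], [0.0005, 0, -0.0242], [0.0005, 0, -0.0242], [0.0005, 0, -0.0242]])

```text
time: 20.58
tool_pos: [566.8, 287.5, 161.1]
tcp_rot: [-3.139, -0.001, 1.748]
contact_force: [-0.0, -0.3, 1.2]
grip_width: 50.6
finger_force: 0.0
```

Run:
```python
from h import *
s=get_obs(); print(np.round(s['tool_pos'],1),np.round(s['tcp_rot'],4),s['grip_width'])
c=optics.get_calibration('wrist'); im=optics.capture('wrist'); save(im,'w7.png'); np.save('w7.npy',np.array(c['world_from_camera']))
g=cv2.cvtColor(im,7)
r=finder.silhouettes('lug0','wrist')
for q in r: print(np.round(q['box']),q['confidence'],np.array([im[q['region']].mean(0)]).round())
h=[proj(c,[554,352.1,8]),proj(c,[580.2,303.6,8])]; print('expected',np.round(h,1).tolist())
w=[]
for x in h:
    uv,a=dark(g,x,10); w.append(onz(c,uv,8)); print(uv.round(1),a,w[-1].round(1))
m=(w[0]+w[1])/2; d=w[0]-w[1]; print('mid',m.round(1),'sep',np.linalg.norm(d).round(1),'dir',np.arctan2(d[1],d[0]).round(3))
plan(([m[0],m[1],100],down(np.arctan2(d[1],d[0]))),)
optics.capture('scene'); print([(np.round(r['uv'],1).tolist(),round(r['confidence'],2)) for r in finder.pinpoint('lug0','scene')])
```

```text
[566.8 287.5 161.1] [-3.1388e+00 -9.0000e-04  1.7483e+00] 50.586359721582674
[232.   0. 324.  44.] 0.92 [[214. 131. 235.]]
[294. 112. 369. 202.] 0.63 [[207. 211. 213.]]
expected [[319.9, 130.7], [336.1, 181.6]]
[323.6 131. ] 125 [557.8 352.5   8. ]
[339.6 182.1] 103 [584.  303.8   8. ]
mid [570.9 328.1   8. ] sep 55.3 dir 2.063
rows 3 off [0.324, 0.097, 0.509] rot [-0.0004, -0.0002, -0.0501]
--
[([341.5, 199.4], 0.94), ([424.0, 167.5], 0.71), ([404.2, 194.6], 0.7)]
```

View pics/w7.png

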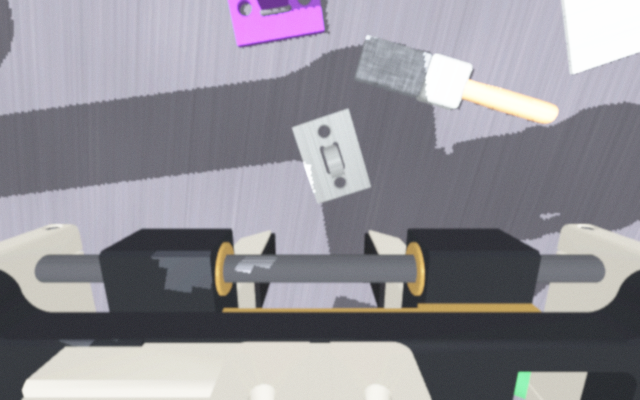

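The picture confirms lug B's holes at (324,131) and (340,182). The brush at (395,65) is clear. Grasp.

send_rows(offset=[[0.324, 0.097, 0.509], [0.324, 0.097, 0.509], [0.324, 0.097, 0.509], [0.324, 0.097, 0.509]], delta_rot=[[-0.0004, -0.0002, -0.0501], [-0.0004, -0.0002, -0.0501], [-0.0004, -0.0002, -0.0501], [-0.0004, -0.0002, -0.0501]])

```text
time: 21.28
tool_pos: [570.2, 328.1, 99.1]
tcp_rot: [-3.14, -0.0, 2.062]
contact_force: [-0.2, 0.5, 0.3]
grip_width: 50.4
finger_force: 0.0
```

send_rows(offset=[[0, 0, 0.3], [0, 0, 0.613], [0, 0, 0.613], [0, 0, 0.613]], delta_rot=[[0, 0, 0], [0, 0, 0], [0, 0, 0], [0, 0, 0]])

```text
time: 21.78
tool_pos: [570.5, 328.3, 26.4]
tcp_rot: [-3.141, -0.0, 2.063]
contact_force: [0.0, 0.1, -0.1]
grip_width: 50.9
finger_force: 0.0
```

send_rows(offset=[[0, 0, 0], [0, 0, 0], [0, 0, 0], [0, 0, 0], [0, 0, 0]], delta_rot=[[0, 0, 0], [0, 0, 0], [0, 0, 0], [0, 0, 0], [0, 0, 0]], grip=0)

```text
time: 22.4
tool_pos: [569.7, 328.4, 24.4]
tcp_rot: [-3.14, -0.001, 2.064]
contact_force: [0.5, 1.1, 0.4]
grip_width: 11.5
finger_force: 30.0
```

send_rows(offset=[[0, 0, -0.4], [0, 0, -0.8], [0, 0, -0.98], [0, 0, -0.98]], delta_rot=[[0, 0, 0], [0, 0, 0], [0, 0, 0], [0, 0, 0]])

```text
time: 22.9
tool_pos: [569.8, 328.3, 142.5]
tcp_rot: [-3.139, -0.001, 2.064]
contact_force: [-0.1, 0.0, -6.2]
grip_width: 12.1
finger_force: 30.0
```

Run:
```python
from h import *
# view pins0 : mid approx hub+(-95)*(sin..)
psi=1.447-np.pi/2; y=np.array([-np.sin(psi),np.cos(psi),0]); L=np.array([598.2,93.3,0]); P0=L-190*y; print(P0.round(1),(L-95*y).round(1))
v=P0-93*y; v[2]=293
m=L-60*y; 
plan(([560,300,290],down(1.9)),([v[0],v[1],293],down(1.447)))
```

```text
[574.7 -95.2   0. ] [586.5  -1.    0. ]
rows 2 off [-0.084, -0.093, -0.614] rot [-0.0002, -0.0, 0.0131]
rows 2 off [-0.092, -0.085, -0.614] rot [-0.0002, -0.0, 0.0131]
--
rows 2 off [-0.771, -0.258, -0.005] rot [-0.0, -0.0, 0.0144]
rows 2 off [-0.791, -0.187, -0.005] rot [-0.0, -0.0, 0.0144]
rows 2 off [-0.804, -0.114, -0.005] rot [-0.0, -0.0, 0.0144]
rows 2 off [-0.812, -0.041, -0.005] rot [-0.0, -0.0, 0.0144]
rows 2 off [-0.812, 0.032, -0.005] rot [-0.0, -0.0, 0.0144]
--
```

Run:
```python
from h import *
plan(([560,300,290],down(1.9)),([586.5,-1,290],down(1.447)))
```

```text
rows 2 off [-0.084, -0.093, -0.614] rot [-0.0002, -0.0, 0.0131]
rows 2 off [-0.092, -0.085, -0.614] rot [-0.0002, -0.0, 0.0131]
--
rows 3 off [-0.815, -0.201, -0.0] rot [-0.0, -0.0, 0.024]
rows 3 off [-0.836, -0.076, -0.0] rot [-0.0, -0.0, 0.024]
rows 3 off [-0.838, 0.051, 0.0] rot [-0.0, -0.0, 0.024]
--
```

send_rows(offset=[[-0.084, -0.093, -0.614], [-0.084, -0.093, -0.614]], delta_rot=[[-0.0002, 0, 0.0131], [-0.0002, 0, 0.0131]])

```text
time: 23.15
tool_pos: [565.6, 314.0, 217.3]
tcp_rot: [3.141, -0.0, 1.981]
contact_force: [0.9, -0.1, -5.6]
grip_width: 12.2
finger_force: 30.0
```

send_rows(offset=[[-0.092, -0.085, -0.614], [-0.092, -0.085, -0.614], [-0.092, -0.085, -0.614]], delta_rot=[[-0.0002, 0, 0.0131], [-0.0002, 0, 0.0131], [-0.0002, 0, 0.0131]])

```text
time: 23.52
tool_pos: [559.8, 299.9, 287.4]
tcp_rot: [-3.139, -0.0, 1.901]
contact_force: [0.1, 0.3, -5.6]
grip_width: 11.6
finger_force: 30.0
```

send_rows(offset=[[-0.815, -0.201, 0], [-0.815, -0.201, 0], [-0.815, -0.201, 0]], delta_rot=[[0, 0, 0.024], [0, 0, 0.024], [0, 0, 0.024]])

```text
time: 23.9
tool_pos: [568.3, 197.0, 285.4]
tcp_rot: [-3.134, 0.001, 1.747]
contact_force: [0.3, 0.8, -5.4]
grip_width: 12.0
finger_force: 30.0
```

send_rows(offset=[[-0.836, -0.076, 0], [-0.836, -0.076, 0], [-0.836, -0.076, 0]], delta_rot=[[0, 0, 0.024], [0, 0, 0.024], [0, 0, 0.024]])

```text
time: 24.28
tool_pos: [577.2, 97.6, 286.3]
tcp_rot: [-3.136, 0.0, 1.596]
contact_force: [-0.5, 1.5, -5.3]
grip_width: 12.0
finger_force: 30.0
```

send_rows(offset=[[-0.838, 0.051, 0], [-0.838, 0.051, 0], [-0.838, 0.051, 0], [-0.838, 0.051, 0], [-0.838, 0.051, 0], [-0.838, 0.051, 0]], delta_rot=[[0, 0, 0.024], [0, 0, 0.024], [0, 0, 0.024], [0, 0, 0.024], [0, 0, 0.024], [0, 0, 0.024]])

```text
time: 25.02
tool_pos: [586.4, 0.2, 289.0]
tcp_rot: [-3.14, -0.0, 1.449]
contact_force: [0.1, -0.5, -6.6]
grip_width: 11.7
finger_force: 30.0
```

Run:
```python
from h import *
s=get_obs(); print(np.round(s['tool_pos'],1),np.round(s['tcp_rot'],4),s['grip_width'])
c=optics.get_calibration('wrist'); im=optics.capture('wrist'); save(im,'w8.png')
save(cv2.resize(im[20:240,200:440],(654,600),interpolation=cv2.INTER_CUBIC),'v8.png')
plan(([586.5,-1,174],down(1.447)))
```

```text
[5.864e+02 2.000e-01 2.890e+02] [-3.1402 -0.      1.4492] 11.724755857869832
rows 3 off [-0.007, 0.003, 0.959] rot [-0.0002, 0.0, 0.0003]
--
```

View pics/v8.png

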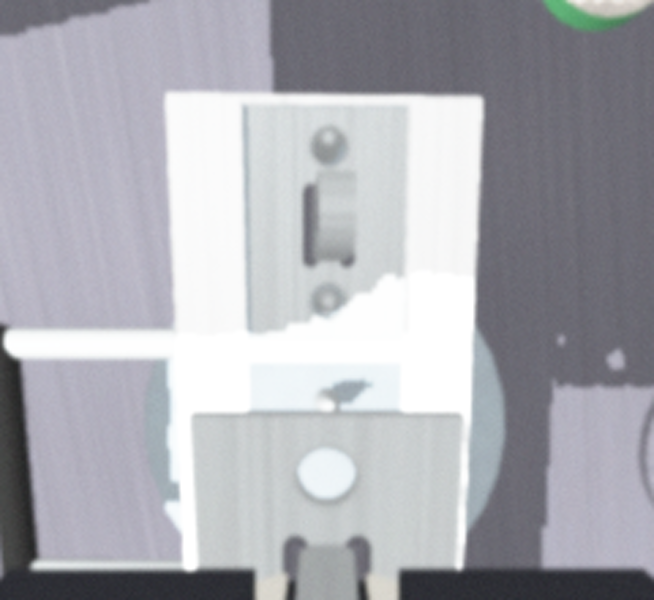

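Lug A sits seated with its pins protruding at (320,73) and (320,130). The next pin tip is at (320,167) and the held plate's hole at (320,194), the same grip offset as before. Lower over pins1.

send_rows(offset=[[-0.008, 0.003, 0.3], [-0.008, 0.003, 0.6], [-0.008, 0.003, 0.959], [-0.008, 0.003, 0.959], [-0.008, 0.003, 0.959], [-0.008, 0.003, 0.959]], delta_rot=[[0, 0, 0.0004], [0, 0, 0.0004], [0, 0, 0.0004], [0, 0, 0.0004], [0, 0, 0.0004], [0, 0, 0.0004]])

```text
time: 25.82
tool_pos: [587.8, -2.2, 176.4]
tcp_rot: [3.139, 0.0, 1.445]
contact_force: [-0.0, -1.2, -4.0]
grip_width: 11.5
finger_force: 30.0
```

Run:
```python
from h import *
s=get_obs(); print(np.round(s['tool_pos'],1),np.round(s['tcp_rot'],4),s['grip_width'])
im=optics.capture('wrist'); a=cv2.imread('pics/w6.png'); save(im,'w9.png')
b=im[:,:,::-1]
cv2.imwrite('pics/v9.png',np.hstack([cv2.resize(x[165:225,290:350],(390,390),interpolation=cv2.INTER_CUBIC) for x in (a,b)]))
```

```text
[587.8  -2.2 176.4] [3.1385e+00 3.0000e-04 1.4450e+00] 11.476883905362573
```

View pics/v9.png

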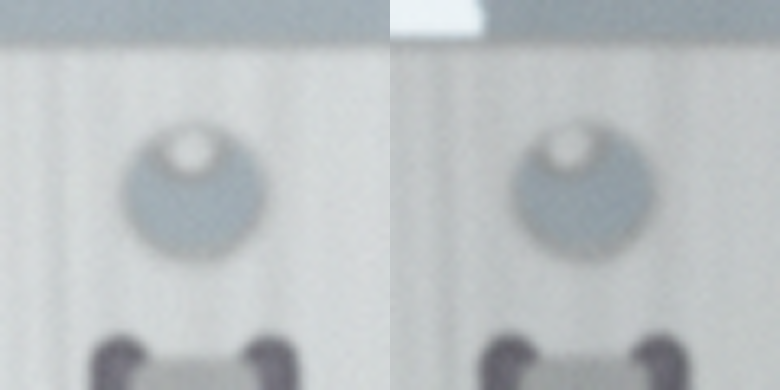

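The pin tip is about 1 mm to the left and 1 mm ahead in the hole compared with the first fit. Correct and lower.

send_rows(offset=[[0.007, -0.0085, 0.0], [0.007, -0.0085, 0.05], [0.007, -0.0085, 0.1], [0.007, -0.0085, 0.15], [0.007, -0.0085, 0.2], [0.007, -0.0085, 0.25], [0.007, -0.0085, 0.295], [0.007, -0.0085, 0.295]], delta_rot=[[0, 0, 0], [0, 0, 0], [0, 0, 0], [0, 0, 0], [0, 0, 0], [0, 0, 0], [0, 0, 0], [0, 0, 0]])

```text
time: 26.88
tool_pos: [586.3, -0.3, 140.6]
tcp_rot: [3.14, -0.001, 1.445]
contact_force: [-2.3, 4.4, 6.5]
grip_width: 11.9
finger_force: 30.0
```

send_rows(offset=[[0, 0, 0.012], [0, 0, 0.02], [0, 0, 0.02]], delta_rot=[[0, 0, 0], [0, 0, 0], [0, 0, 0]])

```text
time: 27.25
tool_pos: [586.7, -0.2, 140.2]
tcp_rot: [3.138, -0.001, 1.445]
contact_force: [-3.7, 4.7, 19.3]
grip_width: 12.2
finger_force: 30.0
```

send_rows(offset=[[0, 0, -0.016], [0, 0, -0.016], [0, 0, -0.016], [0, 0, -0.016]], delta_rot=[[0, 0, 0], [0, 0, 0], [0, 0, 0], [0, 0, 0]], grip=0.55)

```text
time: 27.75
tool_pos: [585.5, -1.3, 137.9]
tcp_rot: [-3.14, 0.0, 1.445]
contact_force: [-0.1, 0.2, -0.6]
grip_width: 47.0
finger_force: 0.0
```

send_rows(offset=[[0, 0, -0.3], [0, 0, -0.7], [0, 0, -1], [0, 0, -1]], delta_rot=[[0, 0, 0], [0, 0, 0], [0, 0, 0], [0, 0, 0]])

```text
time: 28.25
tool_pos: [587.1, -1.3, 261.3]
tcp_rot: [3.136, 0.0, 1.445]
contact_force: [0.0, 0.1, -0.2]
grip_width: 50.5
finger_force: 0.0
```

send_rows(offset=[[-0.5, -0.4, -0.3], [-0.5, -0.8, -0.4], [-0.5, -0.8, -0.4], [-0.5, -0.8, -0.4], [-0.5, -0.8, -0.4]], delta_rot=[[0, 0, 0], [0, 0, 0], [0, 0, 0], [0, 0, 0], [0, 0, 0]])

```text
time: 28.88
tool_pos: [483.6, -48.4, 305.2]
tcp_rot: [-3.139, -0.0, 1.445]
contact_force: [-0.8, 0.3, -0.4]
grip_width: 50.9
finger_force: 0.0
```

Run:
```python
from h import *
s=get_obs(); print(s['time'],np.round(s['tool_pos'],1),np.round(s['tcp_rot'],4),s['grip_width'])
c=optics.get_calibration('wrist'); im=optics.capture('wrist'); save(im,'w10.png')
print('wh',[(np.round(r['uv'],1).tolist(),round(r['confidence'],2)) for r in finder.pinpoint('handle','wrist')],[(np.round(r['box']).tolist(),round(r['confidence'],2)) for r in finder.boxes_of('handle','wrist')])
b=optics.capture('scene'); save(b,'scene10.png')
for t in ('handle','lug0','mouth'): print(t,[(np.round(r['uv'],1).tolist(),round(r['confidence'],2)) for r in finder.pinpoint(t,'scene')])
a=optics.capture('top'); save(a,'top10.png')
for t in ('handle','lug0','mouth','switch_tip'): print(t,[(np.round(r['uv'],1).tolist(),round(r['confidence'],2)) for r in finder.pinpoint(t,'top')])
v=np.zeros((600,800,3),np.uint8); v[:400,:640]=im; v[400:,:400]=cv2.resize(b[140:260,240:480],(400,200)); v[400:,400:]=cv2.resize(a[140:280,180:460],(400,200)); save(v,'v10.png')
```

```text
28.875 [483.6 -48.4 305.2] [-3.1387e+00 -1.0000e-04  1.4452e+00] 50.87597999787068
wh [([286.7, 137.8], 0.6)] [([280.0, 2.0, 470.0, 252.0], 0.76)]
handle [([295.6, 173.5], 0.59)]
lug0 [([309.5, 210.5], 0.95), ([427.6, 164.6], 0.83), ([341.3, 199.4], 0.75)]
mouth [([325.8, 260.8], 0.68)]
handle [([324.1, 252.6], 0.76), ([298.9, 199.1], 0.44)]
lug0 [([180.5, 236.5], 0.86), ([296.3, 198.6], 0.83), ([331.3, 201.4], 0.68)]
mouth [([342.0, 143.4], 0.89)]
switch_tip [([198.7, 179.1], 0.55), ([415.2, 209.4], 0.47), ([412.6, 161.6], 0.42)]
```

View pics/v10.png

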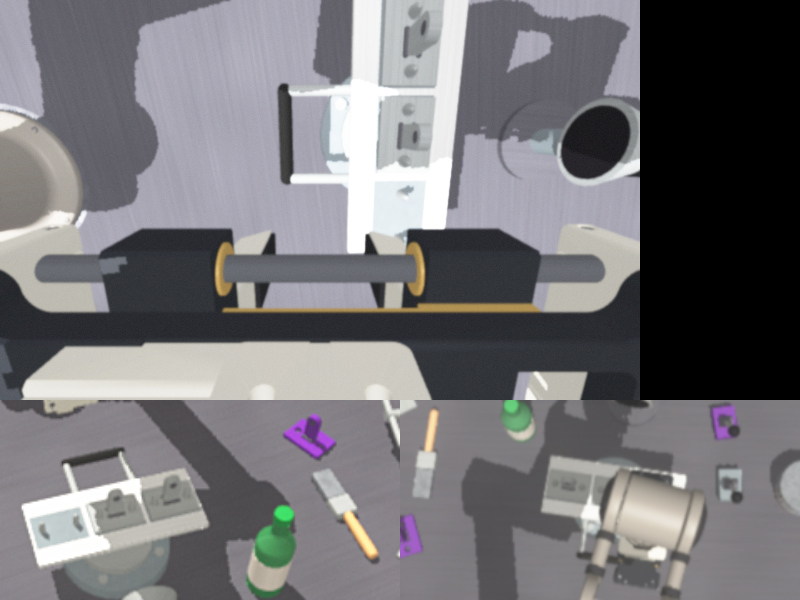

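Both plates sit flush on pins2 and pins1, and nothing else grey is left on the bench. Now the handle: the bar's middle is at wrist (286.5,135).

Run:
```python
from h import *
cs,ct,cw=[optics.get_calibration(n) for n in('scene','top','wrist')]
for n,rs in [('h',[ray(cs,(294.8,173.5)),ray(cw,(286.5,135))]),('h3',[ray(cs,(294.8,173.5)),ray(ct,(324.5,253)),ray(cw,(286.5,135))]),('mouth',[ray(cs,(326.5,260)),ray(ct,(341,142))]),('mouth145',[ray(ct,(341,142.2))])]:
    if len(rs)>1: x,e=tri(rs); print(n,x.round(1),e)
print(onz(cw,(286.5,135),100).round(1),onz(ct,(342,143.4),145).round(1),onz(ct,(340,141),145).round(1),onz(cs,(326,260.3),145).round(1))
psi=-.125; hub=np.array([586.5,-1]); print('model handle',hub-135*np.array([np.cos(psi),np.sin(psi)]))
h=hub-135*np.array([np.cos(psi),np.sin(psi)])
plan(([h[0],h[1],200],down(1.446)),([h[0],h[1],81],down(1.446)))
# arc, tool frame (x=+table y, y=+table x, z down), from tilt 0 to .52, swivel psi->psi-.03
for k in range(1,9):
    t=.535*k/8; d=-.03*k/8; rr=135*np.cos(t); print([round(v/120,3) for v in (-rr*np.sin(d),135-rr*np.cos(d),-135*np.sin(t))], round(-d/2/np.pi,4))
```

```text
h [450.   14.6 107.7] [1.8, 1.8]
h3 [447.6  13.4 104.8] [0.7, 4.1, 4.0]
mouth [769.4 -32.2 143.5] [2.8, 2.8]
[449.9  16.2 100. ] [765.8 -32.6 145. ] [772.9 -26.5 145. ] [769.5 -36.7 145. ]
model handle [452.55331492  15.83108901]
rows 3 off [0.501, -0.319, 0.887] rot [-0.0002, 0.0, -0.0002]
--
rows 2 off [0.0, -0.0, 0.496] rot [0.0, 0.0, 0.0]
rows 2 off [0.0, -0.0, 0.496] rot [0.0, 0.0, 0.0]
--
[np.float64(0.004), np.float64(0.003), np.float64(-0.075)] 0.0006
[np.float64(0.008), np.float64(0.01), np.float64(-0.15)] 0.0012
[np.float64(0.012), np.float64(0.023), np.float64(-0.224)] 0.0018
[np.float64(0.016), np.float64(0.04), np.float64(-0.297)] 0.0024
[np.float64(0.02), np.float64(0.062), np.float64(-0.369)] 0.003
[np.float64(0.023), np.float64(0.09), np.float64(-0.439)] 0.0036
[np.float64(0.026), np.float64(0.121), np.float64(-0.508)] 0.0042
[np.float64(0.029), np.float64(0.158), np.float64(-0.574)] 0.0048
```

send_rows(offset=[[0.501, -0.327, 0.887], [0.501, -0.327, 0.887], [0.501, -0.327, 0.887], [0.501, -0.327, 0.887], [0.501, -0.327, 0.887]], delta_rot=[[0, 0, 0], [0, 0, 0], [0, 0, 0], [0, 0, 0], [0, 0, 0]])

```text
time: 30.1
tool_pos: [453.2, 15.2, 201.5]
tcp_rot: [3.139, 0.0, 1.444]
contact_force: [0.1, -0.5, 0.2]
grip_width: 50.5
finger_force: 0.0
```

send_rows(offset=[[0, 0, 0.3], [0, 0, 0.6], [0, 0, 0.98], [0, 0, 0.98], [0, 0, 0.98]], delta_rot=[[0, 0, 0], [0, 0, 0], [0, 0, 0], [0, 0, 0], [0, 0, 0]])

```text
time: 30.72
tool_pos: [453.0, 15.5, 84.1]
tcp_rot: [3.14, 0.0, 1.444]
contact_force: [-0.4, 0.0, 0.4]
grip_width: 50.3
finger_force: 0.0
```

send_rows(offset=[[0, 0, 0], [0, 0, 0], [0, 0, 0], [0, 0, 0], [0, 0, 0]], delta_rot=[[0, 0, 0], [0, 0, 0], [0, 0, 0], [0, 0, 0], [0, 0, 0]], grip=0)

```text
time: 31.35
tool_pos: [450.9, 16.1, 82.5]
tcp_rot: [-3.139, 0.0, 1.445]
contact_force: [-3.4, 0.2, 4.9]
grip_width: 15.4
finger_force: 30.0
```

send_rows(offset=[[0.003, 0.001, -0.037], [0.006, 0.003, -0.074], [0.009, 0.006, -0.112], [0.012, 0.01, -0.149], [0.015, 0.016, -0.186], [0.018, 0.023, -0.222], [0.021, 0.031, -0.258], [0.024, 0.04, -0.294]], delta_rot=[[0, 0, 0.0004], [0, 0, 0.0009], [0, 0, 0.0013], [0, 0, 0.0018], [0, 0, 0.0022], [0, 0, 0.0027], [0, 0, 0.0031], [0, 0, 0.0036]])

```text
time: 32.35
tool_pos: [456.8, 17.5, 117.3]
tcp_rot: [-3.141, 0.001, 1.422]
contact_force: [3.5, -5.0, -10.4]
grip_width: 15.0
finger_force: 30.0
```

send_rows(offset=[[0.003, 0.01, -0.036], [0.006, 0.022, -0.072], [0.009, 0.036, -0.107], [0.011, 0.05, -0.142], [0.013, 0.065, -0.176], [0.016, 0.081, -0.21], [0.018, 0.098, -0.244], [0.02, 0.113, -0.27]], delta_rot=[[0, 0, 0.0004], [0, 0, 0.0009], [0, 0, 0.0013], [0, 0, 0.0018], [0, 0, 0.0022], [0, 0, 0.0027], [0, 0, 0.0031], [0, 0, 0.0036]])

```text
time: 33.35
tool_pos: [470.4, 17.7, 149.4]
tcp_rot: [-3.14, 0.002, 1.399]
contact_force: [3.5, -6.4, -12.2]
grip_width: 15.3
finger_force: 30.0
```

send_rows(offset=[[0, 0, 0], [0, 0, 0], [0, 0, 0]], delta_rot=[[0, 0, 0], [0, 0, 0], [0, 0, 0]])

```text
time: 33.72
tool_pos: [470.7, 17.7, 149.8]
tcp_rot: [-3.141, 0.002, 1.4]
contact_force: [1.5, -6.0, -8.2]
grip_width: 15.3
finger_force: 30.0
```

send_rows(offset=[[0, 0, 0], [0, 0, 0], [0, 0, 0]], delta_rot=[[0, 0, 0], [0, 0, 0], [0, 0, 0]], grip=0.4)

```text
time: 34.1
tool_pos: [470.5, 18.8, 150.3]
tcp_rot: [-3.141, -0.0, 1.4]
contact_force: [0.3, -0.4, -0.5]
grip_width: 36.0
finger_force: 0.0
```

send_rows(offset=[[0, 0, -0.3], [0, 0, -0.7], [0, 0, -1], [0, 0, -1]], delta_rot=[[0, 0, 0], [0, 0, 0], [0, 0, 0], [0, 0, 0]])

```text
time: 34.6
tool_pos: [471.9, 18.6, 272.9]
tcp_rot: [3.136, -0.0, 1.4]
contact_force: [0.5, -0.3, -1.0]
grip_width: 36.8
finger_force: 0.0
```

send_rows(offset=[[-0.5, -0.3, -0.4], [-0.8, -0.3, -0.8], [-0.8, -0.3, -0.8], [-0.8, -0.3, -0.8], [-0.8, -0.3, -0.8]], delta_rot=[[0, 0, 0], [0, 0, 0], [0, 0, 0], [0, 0, 0], [0, 0, 0]])

```text
time: 35.22
tool_pos: [418.6, -69.0, 364.2]
tcp_rot: [-3.137, -0.001, 1.4]
contact_force: [-0.0, 0.1, -0.1]
grip_width: 37.0
finger_force: 0.0
```

Run:
```python
from h import *
s=get_obs(); print(s['time'],np.round(s['tool_pos'],1),np.round(s['tcp_rot'],4),s['grip_width'])
cs,ct,cw=[optics.get_calibration(n) for n in('scene','top','wrist')]
ims={}
for n in ('wrist','scene','top'):
    im=optics.capture(n); save(im,n+'11.png'); ims[n]=im
    for t in ('handle','lug0','hub','switch_tip'): print(n,t,[(np.round(r['uv'],1).tolist(),round(r['confidence'],2)) for r in finder.pinpoint(t,n)])
v=np.zeros((600,800,3),np.uint8); v[:400,:640]=ims['wrist']; v[400:,:400]=cv2.resize(ims['scene'][145:265,200:440],(400,200)); v[400:,400:]=cv2.resize(ims['top'][160:280,200:440],(400,200)); save(v,'v11.png')
```

```text
35.225 [418.6 -69.  364.2] [-3.1372e+00 -8.0000e-04  1.4002e+00] 36.96655851552334
wrist handle [([354.2, 104.4], 0.62), ([430.2, 108.9], 0.27)]
wrist lug0 [([444.2, 105.9], 0.63), ([450.0, 26.4], 0.6)]
wrist hub [([432.8, 107.6], 0.95)]
wrist switch_tip [([532.5, 257.0], 0.59)]
scene handle [([296.9, 164.2], 0.97), ([309.0, 213.9], 0.46)]
scene lug0 [([424.3, 165.7], 0.93), ([345.0, 205.6], 0.75), ([310.9, 212.9], 0.6), ([299.9, 159.9], 0.26)]
scene hub [([310.9, 214.5], 0.63)]
scene switch_tip [([223.2, 246.3], 0.7), ([241.9, 287.9], 0.66)]
top handle [([323.3, 244.9], 0.98)]
top lug0 [([297.4, 198.0], 0.95), ([328.3, 199.1], 0.78), ([182.5, 236.5], 0.75), ([330.1, 206.7], 0.4)]
top hub [([329.1, 207.3], 0.61)]
top switch_tip [([413.0, 162.1], 0.54), ([413.4, 210.0], 0.44)]
```

View pics/v11.png

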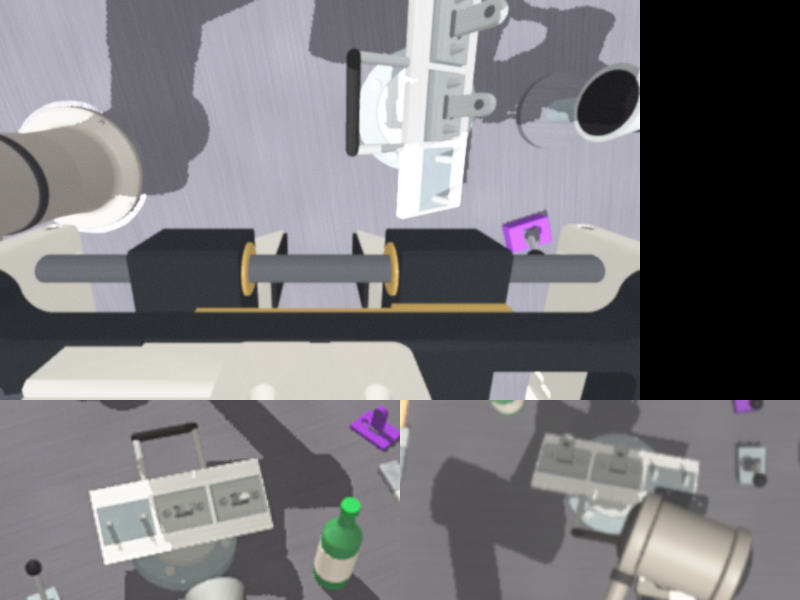

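Both plates are still seated on the tilted table and the handle bar is raised. The bar's middle is at wrist (353,103) and scene (299,164). Check the tilt and locate the grey switch ball.

Run:
```python
from h import *
cs,ct,cw=[optics.get_calibration(n) for n in('scene','top','wrist')]
for su in ((299,164.2),(297,164.2)):
    x,e=tri([ray(cs,su),ray(cw,(353,103))]); print('handle',x.round(1),e, 'tilt',np.arcsin((x[2]-100)/135).round(3),'by r',np.arccos(np.hypot(x[0]-586,x[1]+1)/135).round(3))
x,e=tri([ray(cs,(220.5,244.5)),ray(ct,(414.5,210.5))]); print('tip',x.round(1),e)
for n,rgb in (('scene',(220,244)),('top',(414,210))):
    g=cv2.imread('pics/%s11.png'%n); u,v=rgb; gg=g[v-14:v+15,u-14:u+15].max(2)
    m=(gg<60).astype(np.uint8); k,l,st,ce=cv2.connectedComponentsWithStats(m); print(n,[(np.round(ce[i]+[u-14,v-14],1).tolist(),st[i].tolist()) for i in range(1,k) if st[i,4]>8])
print('min',[cv2.imread('pics/top11.png')[205:217,408:420].max(2).tolist()])
```

```text
handle [471.2  18.2 168.1] [0.0, 0.0] tilt 0.529 by r 0.531
handle [470.3  15.5 169.1] [2.8, 2.8] tilt 0.537 by r 0.524
tip [ 581.2 -256.3   84.4] [0.2, 0.2]
scene [([219.7, 245.6], [10, 12, 8, 8, 50])]
top []
min [[[188, 188, 184, 163, 111, 71, 62, 61, 63, 69, 82, 99], [189, 188, 180, 146, 92, 63, 61, 63, 64, 63, 66, 87], [191, 189, 177, 133, 82, 62, 62, 67, 70, 68, 66, 81], [188, 187, 175, 131, 81, 63, 64, 70, 76, 70, 66, 80], [175, 175, 167, 134, 87, 64, 65, 69, 73, 70, 70, 90], [153, 153, 151, 136, 100, 73, 66, 68, 70, 70, 82, 106], [135, 135, 135, 131, 113, 91, 80, 77, 80, 85, 102, 121], [130, 130, 130, 129, 123, 114, 106, 103, 105, 109, 120, 128], [130, 130, 130, 130, 130, 127, 125, 125, 125, 126, 128, 130], [131, 131, 131, 131, 130, 131, 131, 130, 131, 131, 131, 131], [132, 132, 132, 131, 131, 130, 130, 131, 130, 130, 130, 131], [131, 131, 132, 131, 130, 130, 130, 130, 130, 130, 130, 130]]]
```

Run:
```python
from h import *
cs,ct=[optics.get_calibration(n) for n in('scene','top')]
g=cv2.imread('pics/top11.png'); 
m=(g[198:216,406:424].max(2)<95).astype(np.uint8); k,l,st,ce=cv2.connectedComponentsWithStats(m); print([(np.round(ce[i]+[406,198],1).tolist(),st[i].tolist()) for i in range(1,k)])
x,e=tri([ray(cs,(219.7,245.6)),ray(ct,(415,207.8))]); print('tip',x.round(1),e)
# box outline: grey-blue bright region in top
h=cv2.cvtColor(g,cv2.COLOR_BGR2GRAY)[178:222,395:430]; m=((h>120)&(h<240)).astype(np.uint8)
cn,_=cv2.findContours(m,0,2); cn=max(cn,key=cv2.contourArea); rr=cv2.minAreaRect(cn); bp=cv2.boxPoints(rr)+[395,178]
w=[onz(ct,p,25) for p in bp]; print(rr,np.round(w,0)[:,:2].tolist(),'centre',np.mean(w,0).round(1))
for r in finder.boxes_of('switch_tip','top'): print(np.round(r['box']),r['confidence'])
for r in h[::2]: print(' '.join('%3d'%v for v in r[::2]))
```

```text
[([408.2, 198.9], [1, 0, 4, 3, 10]), ([415.4, 207.6], [6, 6, 8, 8, 53])]
tip [ 588.2 -258.2   90.4] [1.3, 1.3]
((17.0, 21.5), (43.0, 34.0), 90.0) [[692.0, -206.0], [695.0, -313.0], [558.0, -312.0], [555.0, -207.0]] centre [ 624.8 -259.4   25. ]
[251. 136. 275. 171.] 0.41
129 128 128 127 126 125 125 125 125 126 126 127 126 126 125 126 126 126
129 127 128 127 126 126 125 125 125 126 125 126 126 126 127 127 127 126
129 128 127 126 126 126 125 125 125 125 125 126 126 126 126 126 126 126
128 128 127 125 115 121 122 112 121 121 115 126 126 126 126 126 126 125
127 127 126 101  88  92  92  87  93  93  97 125 125 127 127 127 128 128
126 126 126  98 119 138 138 138 139 140 142 152 135 126 128 127 127 128
127 127 125  99 153 184 182 183 183 183 185 188 148 126 127 127 128 128
127 127 126  99 149 182 176 177 183 183 184 186 146 127 127 127 128 128
127 126 126 100 138 145 122 122 154 158 161 180 141 127 127 128 128 129
128 128 127 100 122 119  90  86  92 104 116 174 137 127 127 127 129 129
127 127 126 100 117 118  91  88  95 113 134 176 135 129 130 129 130 130
128 127 126  99 128 136  93  91 112 119 147 177 137 128 128 129 130 130
125 125 124  98 126 171 131 127 128 117 138 174 133 126 126 127 127 128
127 126 126  99 123 183 181 181 167  87  84 105 114 126 127 128 127 127
127 126 126 108 119 183 186 184 143  62  62  62  85 125 126 127 127 127
127 128 127 122 116 179 185 183 129  62  69  69  79 123 126 126 126 127
128 127 127 126 125 148 151 151 134  72  67  69 104 127 128 127 127 127
128 127 127 127 127 127 127 127 126 111 100 107 125 127 128 126 126 127
130 130 131 130 130 129 129 128 128 128 127 128 128 127 127 128 127 127
130 130 130 130 130 129 130 128 128 128 127 127 127 127 128 128 127 127
129 129 129 129 129 129 129 128 128 127 127 126 126 126 126 126 126 125
129 130 129 130 129 129 128 128 127 127 126 126 125 125 124 124 124 123
```

Run:
```python
from h import *
plan(([420,-150,330],down(0.8)),([525,-257.5,200],down(0.03)),([525,-257.5,80],down(0.03)))
```

```text
rows 4 off [-0.656, 0.124, 0.301] rot [-0.0001, 0.0001, 0.0954]
--
rows 3 off [-0.017, 0.626, 0.542] rot [0.0, -0.0, 0.0613]
rows 3 off [0.22, 0.586, 0.542] rot [0.0, -0.0, 0.0613]
--
rows 2 off [0.0, -0.0, 0.5] rot [0.0, 0.0, 0.0]
rows 2 off [0.0, -0.0, 0.5] rot [0.0, 0.0, 0.0]
--
```

send_rows(offset=[[-0.656, 0.124, 0.301], [-0.656, 0.124, 0.301], [-0.656, 0.124, 0.301], [-0.656, 0.124, 0.301]], delta_rot=[[0, 0, 0.0954], [0, 0, 0.0954], [0, 0, 0.0954], [0, 0, 0.0954]], grip=0)

```text
time: 36.52
tool_pos: [419.9, -150.2, 329.8]
tcp_rot: [-3.14, 0.001, 0.799]
contact_force: [0.2, -0.1, -0.6]
grip_width: 2.5
finger_force: 0.0
```

send_rows(offset=[[-0.017, 0.626, 0.542], [-0.017, 0.626, 0.542], [-0.017, 0.626, 0.542]], delta_rot=[[0, 0, 0.0613], [0, 0, 0.0613], [0, 0, 0.0613]])

```text
time: 36.9
tool_pos: [472.4, -204.0, 262.6]
tcp_rot: [-3.138, 0.004, 0.417]
contact_force: [-0.5, 0.2, 0.4]
grip_width: 0.2
finger_force: 0.0
```

send_rows(offset=[[0.22, 0.586, 0.542], [0.22, 0.586, 0.542], [0.22, 0.586, 0.542], [0.22, 0.586, 0.542]], delta_rot=[[0, 0, 0.0613], [0, 0, 0.0613], [0, 0, 0.0613], [0, 0, 0.0613]])

```text
time: 37.4
tool_pos: [524.9, -256.8, 201.3]
tcp_rot: [3.141, -0.0, 0.035]
contact_force: [0.0, 0.3, 1.1]
grip_width: 0.6
finger_force: 0.0
```

send_rows(offset=[[0, 0, 0.3], [0, 0, 0.6], [0, 0, 1], [0, 0, 1], [0, 0, 1]], delta_rot=[[0, 0, 0], [0, 0, 0], [0, 0, 0], [0, 0, 0], [0, 0, 0]])

```text
time: 38.02
tool_pos: [525.8, -257.8, 82.6]
tcp_rot: [3.139, -0.002, 0.032]
contact_force: [0.3, 0.0, 1.2]
grip_width: 0.7
finger_force: 0.0
```

Run:
```python
from h import *
plan(([640,-257.5,80],down(0.03)))
```

```text
rows 3 off [0.951, 0.027, 0.023] rot [0.0004, -0.0003, 0.0003]
--
```

send_rows(offset=[[0.15, 0.005, 0.02], [0.3, 0.01, 0.02], [0.45, 0.015, 0.02], [0.57, 0.02, 0.02], [0.69, 0.02, 0.02], [0.8, 0.025, 0.02], [0.88, 0.027, 0.02], [0.94, 0.027, 0.02]], delta_rot=[[0, 0, 0], [0, 0, 0], [0, 0, 0], [0, 0, 0], [0, 0, 0], [0, 0, 0], [0, 0, 0], [0, 0, 0]])

```text
time: 39.02
tool_pos: [638.3, -257.5, 78.8]
tcp_rot: [3.14, -0.0, 0.03]
contact_force: [-0.8, 0.5, 0.4]
grip_width: 0.8
finger_force: 0.5
```

send_rows(offset=[[0, 0, 0], [0, 0, 0]], delta_rot=[[0, 0, 0], [0, 0, 0]])

```text
time: 39.28
tool_pos: [637.5, -257.5, 77.5]
tcp_rot: [3.141, 0.001, 0.03]
contact_force: [0.5, 0.3, -0.1]
grip_width: 0.6
finger_force: 0.0
```

send_rows(offset=[[0.025, 0, 0], [0.05, 0, 0], [0.05, 0, 0]], delta_rot=[[0, 0, 0], [0, 0, 0], [0, 0, 0]])

```text
time: 39.65
tool_pos: [641.3, -257.3, 77.0]
tcp_rot: [-3.141, 0.007, 0.03]
contact_force: [-9.0, -0.9, 4.4]
grip_width: 0.3
finger_force: 4.6
```

Run:
```python
from h import *
s=get_obs(); print(np.round(s['tool_pos'],1),np.round(s['contact_force'],1))
cs=optics.get_calibration('scene'); im=optics.capture('scene'); save(im,'scene12.png')
for t in ('switch_tip',): print([(np.round(r['uv'],1).tolist(),round(r['confidence'],2)) for r in finder.pinpoint(t,'scene')])
for a in (0,.6,.85,1.0):
    t=a-.5; print(a,proj(cs,[626+80*np.sin(t),-257.5,22+80*np.cos(t)]).round(1))
h=im.max(2)[235:285,205:250]; m=(h<62).astype(np.uint8); k,l,st,ce=cv2.connectedComponentsWithStats(m); print([(np.round(ce[i]+[205,235],1).tolist(),st[i].tolist()) for i in range(1,k) if st[i,4]>5])
```

```text
[ 641.3 -257.3   77. ] [-9.  -0.9  4.4]
[([238.9, 287.3], 0.73), ([228.0, 265.4], 0.59)]
0 [220.3 245. ]
0.6 [225.1 257.1]
0.85 [227.6 264. ]
1.0 [229.2 268.4]
[([215.0, 238.1], [0, 0, 25, 9, 119]), ([236.9, 248.8], [18, 0, 27, 25, 162]), ([210.0, 246.5], [4, 11, 3, 2, 6]), ([213.0, 254.8], [0, 14, 17, 11, 34]), ([224.4, 263.9], [10, 20, 19, 19, 150])]
```

send_rows(offset=[[0.015, 0, 0], [0.015, 0, 0]], delta_rot=[[0, 0, 0], [0, 0, 0]])

```text
time: 40.0
tool_pos: [641.5, -257.3, 77.0]
tcp_rot: [-3.14, 0.01, 0.03]
contact_force: [-16.4, -0.1, 7.2]
grip_width: 0.1
finger_force: 7.4
```

send_rows(offset=[[-0.4, 0, 0], [-0.7, 0, -0.2], [-0.9, 0, -0.6], [-0.9, 0, -1], [-0.9, 0, -1]], delta_rot=[[0, 0, 0], [0, 0, 0], [0, 0, 0], [0, 0, 0], [0, 0, 0]])

```text
time: 40.62
tool_pos: [539.5, -261.7, 202.3]
tcp_rot: [3.136, -0.007, 0.029]
contact_force: [-0.2, -0.1, -0.7]
grip_width: 0.6
finger_force: 0.0
```

send_rows(offset=[[-0.9, 0.9, -0.7], [-0.9, 0.9, -0.7], [-0.9, 0.9, -0.7], [-0.9, 0.9, -0.7], [-0.9, 0.9, -0.7], [-0.9, 0.9, -0.7]], delta_rot=[[0, 0, 0], [0, 0, 0], [0, 0, 0], [0, 0, 0], [0, 0, 0], [0, 0, 0]])

```text
time: 41.38
tool_pos: [433.5, -370.3, 280.2]
tcp_rot: [-3.14, 0.002, 0.031]
contact_force: [-1.0, -0.5, -0.2]
grip_width: 0.2
finger_force: 0.0
```

Run:
```python
from h import *
s=get_obs(); print(s['time'],np.round(s['tool_pos'],1),np.round(s['contact_force'],1))
C={}
for n in ('scene','top'):
    c=C[n]=optics.get_calibration(n); im=optics.capture(n); save(im,n+'13.png')
    for t in ('switch_tip','lug0','handle','hub'): print(n,t,[(np.round(r['uv'],1).tolist(),round(r['confidence'],2)) for r in finder.pinpoint(t,n)])
    q=proj(c,[664,-257.5,92]); u,v=int(q[0]),int(q[1]); print('expected tip',q.round(1),[dark(im.max(2),q,8)])
    # handle model at tilt .53 psi -.165
    psi=-.163
    for a in (.44,.53,.6): print(a,proj(c,[586.3-135*np.cos(a)*np.cos(psi),-1-135*np.cos(a)*np.sin(psi),100+135*np.sin(a)]).round(1))
    old=cv2.imread('pics/%s11.png'%n).astype(int); y0,x0=(145,230) ; d=np.abs(old-im[:,:,::-1]).max(2)[150:250,255:365]; print('changed px table area',(d>40).sum())
```

```text
41.375 [ 433.5 -370.3  280.2] [-1.  -0.5 -0.2]
scene switch_tip [([238.9, 287.4], 0.58), ([231.3, 268.2], 0.48)]
scene lug0 [([423.7, 163.2], 0.84), ([342.8, 202.8], 0.82), ([311.4, 211.2], 0.64), ([326.4, 260.8], 0.4)]
scene handle [([299.6, 166.1], 0.81)]
scene hub [([306.7, 213.1], 0.8), ([310.8, 212.8], 0.53)]
expected tip [229.2 268.4] [(array([229.11363636, 268.69318182]), 88)]
0.44 [298.5 165.4]
0.53 [298.9 164.3]
0.6 [299.3 163.6]
changed px table area 2627
top switch_tip [([416.0, 161.7], 0.59), ([412.7, 184.8], 0.51)]
top lug0 [([182.4, 234.4], 0.96), ([329.0, 202.8], 0.95), ([301.3, 194.3], 0.61)]
top handle [([324.2, 241.6], 0.76)]
top hub [([329.4, 205.4], 0.95)]
expected tip [415.3 182.9] [(array([414.53703704, 182.14814815]), 54)]
0.44 [321.6 244.6]
0.53 [322.  242.3]
0.6 [322.4 240.3]
changed px table area 3067
```

```bash
python3 -c "
from plant import ticket
print(ticket.close_job())"
```

```text
the job is handed in; nothing more can be done
None
```

I handed the job in with all three stages done, but it returned no verdict. By my last measurements, both lug plates present are seated on pins1 and pins2. The table is tilted about 0.53 rad and faces the nozzle, the switch lever is fully over, and the arm is clear of everything.

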